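# Load a blank into the sprung engraving holder and lock it

## Task

Load the wooden board, brass side up, into the sprung holder so that it can be engraved: push one end into the groove of the blue long-travel jaw, lower the other end behind the lip of the bare-metal jaw, and let go so that the springs centre it, lying flat in both grooves and about midway across the jaws. Only then swing the red-knobbed lock bar fully home behind the blue jaw.

Things in the scene. Friction and masses are not known exactly. Their poses are not given: they have to be found in the camera images.
- board_mid (a point): centre (half-way up) of the loose board: pale wood, 50 x 110 x 10 mm (x, y, z), about 0.1 kg, a thin brass sheet 34 x 70 mm pinned in the middle of its upper face. It starts flat on the worktop, brass up. z points out of the brass face, y along the 110 mm length; either end may go into either jaw.
- board: the same board; origin at the centre of its underside, axes as for board_mid
- holder: board holder, fixed on the worktop (place and yaw vary): grey base 76 x 205 x 10 mm, two jaws sliding on rods. Origin at the centre of the base's underside, z up, y = clamping line: bare aluminium jaw on the +y side, blue jaw and lock on the -y side; x runs across the jaws. Between the jaws there is free space down to the rods, whose tops are 22 mm above the worktop.
- groove_a (a point): on the blue jaw, moves with it: middle of the bottom of its groove, which faces the holder's +y. Groove 60 mm wide, 18 mm high (32 to 50 mm above the worktop), 6 mm deep, between a lower ledge and an upper lip 5 mm thick (jaw top 55 mm high). At rest at y = -52 mm of the holder (lip face -46 mm). Axes as holder.
- groove_b (a point): the same on the aluminium jaw, groove facing the holder's -y, same sizes and heights; at rest at y = +52 mm (lip face +46 mm), so the 110 mm board must press the jaws apart. Its lower ledge (top 32 mm high) sticks out 10 mm further than its lip, to y = +36 mm, so the lowered end can rest on it before it slides in.
- seat (a point): where the board's centre belongs: midway between the jaws at rest, 37 mm above the worktop (board's underside on the lower ledges at 32 mm); fixed to the holder, straight above its origin, axes as holder
- jaw_a (a joint): travel of the blue sprung jaw, m: 0 at rest (innermost), up to 0.020 as it is pushed outward, to the holder's -y. Spring 300 N/m with 1.2 N preload: about 6 N at 0.015. It must be pushed 0.013 to 0.018 for the board's other end to pass the aluminium jaw's lip. With the board seated and centred it reads about 0.003.
- jaw_b (a joint): travel of the aluminium sprung jaw, m: 0 at rest, to 0.006 at most (so the board cannot go in at this side first), outward to the holder's +y; same spring, so a board in both grooves is centred with both jaws at about 0.003
- lock (a joint): angle of the lock bar, rad: 0 = open, pointing along the holder's -y, away from the jaws (starts at 0 to 0.35); 1.571 = fully home at its stop, pointing along the holder's -x close behind the blue jaw. Seen from above it closes clockwise, with slight friction, and stays where it is left.
- lock_knob (a point): red round upright knob on the lock bar, 14 mm diameter; the point is on its axis, 69 mm above the worktop; its straight part runs from 53 to 79 mm, top 81 mm. It moves on a circle of 45 mm radius. When home it stands close (1 to 4 mm) behind the blue jaw, whose top is 55 mm high, so keep fingertips above 56 mm.
- lock_pivot (a point): on the upright axis of the lock bar, 69 mm above the worktop; at x = +42, y = -75 mm in the holder's frame; axes as holder

How it is judged:
By the outcome, as a careful person would: the job done as asked, in the order asked, and still so for the second after the job is handed in, with the robot touching nothing.
It also fails if it takes over 48 s, if anything falls off the work surface, if the arm or the gripper's body presses on something with over 40 N, if the wrist force passes 120 N, or if a joint passes its speed limit or range.

## Robot

A 6-joint arm with a two-finger parallel gripper is mounted at the origin on a cart in front of the work surface, level with it; the furniture and walls round the work are solid. World frame = base frame: x ahead of the robot, y to its left, z up, the work surface at z = 0. Lengths are in mm, angles in rad, forces in N, time in s.
With the tool pointing down it reaches from about 300 to 775 mm from the base axis. Payload 14.6 kg.
Tool frame: the origin (TCP) lies between the finger pads; the fingertips stand 22 mm ahead of it and the grasp point (between the pads) lies 3 mm ahead of it (manip.tcp_to_tips is the distance from the TCP to the fingertips, in mm); y points along the fingers, z is the direction in which the jaws open and shut, and the axes are right-handed (so a half turn about y gives the same grasp; the last joint's range is limited). The gripper opens to 94 mm and grips with 3 to 60 N. Pads are 16 mm wide; open, the fingers measure 119 mm over their backs; the gripper's body (75 mm by 177 mm) begins 78 mm behind the grasp point.
Start: joints at [-1.345, 0.3, 1.521, -0, 1.321, -0.067], TCP at [158.742, -526.584, 227.446] pointing down, gripper open.
Joint ranges: [-3.03, 3.03], [-0.79, 2.21], [0.23, 2.52], [-1.04, 4.18], [0, 3.07], [-2.55, 2.55]. Speed limits (rad/s): [2.22, 2.22, 2.57, 3.14, 3.14, 3.14].

## Interface

Orientations are given as [roll, pitch, yaw] about the fixed x, y, z axes, in that order (R = Rz(yaw) Ry(pitch) Rx(roll)).
In Python, from cell import manip gives the robot as it stands.
- The arm moves only by the shell command python3 -m jog 'ROWS' [OPENING] [FORCE]. ROWS is JSON, one flat list of numbers, 6 for each row, row after row: the shift along the tool's x, y, z in mm, then the turn, a rotation vector about the tool's x, y, z in degrees. A call has 1 to 10 rows; each row is the pose to reach, as a shift and turn from the pose commanded when the call began, along the tool's axes at that moment; what a row does not reach only later rows make up. A row lasts 1/12 s, in which the tool goes at most 41.7 mm and 7.16 degrees, less where a joint would pass 70% of its speed; a pose out of reach is approached as far as the arm can. A call with a gripper value outside its range is refused whole. OPENING is the finger opening in mm, from 0 to 94, set as the call begins (- or left out, the last holds). The fingers move at their own pace and stop on an object; FORCE is the grip in N (left out, the last holds). Time passes only in rows, so rows that repeat a pose let the fingers close. It gives the time, the measured TCP pose, the force and the opening at its end, in the units of the state.
- manip.read_state(): the state, without advancing time (a new reading comes with each control period).
- manip.camera(name): name is "side" or "top"; returns a dict with "img" (420x560x3 uint8, red, green, blue), "intrinsics" (3x3 intrinsics, pixels), "origin" and "orientation" of the camera in the world. Camera axes: x right, y down, z forward; pixel columns grow to the right and rows downward; lengths in mm; the calibration is good to about 2 mm. A picture is of the moment at which its call begins. There is no depth.
- manip.sign_off(): hands the job in, once; it reports no verdict.
Trained networks look in a picture, given as the dict that the camera call returned (one of the last four; its "shot" number tells which), for a name from the list of things; names that differ only in an ending like _2 or _b are one class to them, and where a whole thing is asked for, a point or a joint stands for the part that bears it (a point fixed in the world has none). Each returns a list of dicts, best first, with "score" (0 to 1); they miss things now and then, are a little off and sometimes report something else, mostly with a low value. They report only what shows in the picture. A call takes as long as a camera call.
- manip.masks_of(thing, picture): "pixels" (420x560 bool, what is visible of it) and "xy" ([column, row] in pixels, amid what is visible of it).
- manip.tip_of(thing, picture): "xy" ([column, row] in pixels: a listed point, or the origin of a listed thing).
The state is a dict: "clock": time; "joints": joint angles; "qd": joint speeds; "effort": joint torques, N m; "eef_pos": TCP position; "eef_rot": TCP orientation; "wrist_force": force on the tool from outside, world axes, zero at the start; "moment": the same for the moment, N m; "finger_gap": finger opening in mm.
Only numpy, scipy, OpenCV 4.12 (cv2) and the standard library are available. Lean on these libraries where they do the work, as an engineer would, in place of code of your own. Each camera call takes 0.05 s, during which the arm holds its last target.

## Working session

There is one attempt and no reset: what is moved stays moved. The work goes in short steps, Python scripts to look and compute and a shell command to move; the robot and the scene stay as the last step left them, time stands still between calls to the robot, and variables do not carry over. Pictures are saved under pics/ and viewed, and the job is handed in when it is done.

```bash
ls -la; mkdir -p pics; python3 - <<'E'
from cell import manip
import cv2, numpy as np
np.set_printoptions(precision=3,suppress=True)
print(manip.read_state(), manip.tcp_to_tips)
for n in ["side","top"]:
    c=manip.camera(n)
    cv2.imwrite(f"pics/{n}0.png",c["img"][:,:,::-1])
    print(n,c["intrinsics"],c["origin"],c["orientation"],c["shot"])
    for t in ["board_mid","board","holder","groove_a","groove_b","seat","lock_knob","lock_pivot"]:
        try:
            r=manip.tip_of(t,c); print(t,[(np.round(d["xy"],1).tolist(),round(d["score"],2)) for d in r[:3]])
        except Exception as e: print(t,e)
E
```

```text
total 12
drwxr-xr-x  3 agent agent 4096 Dec  5 22:12 .
drwxr-xr-x 23 root  root  4096 Dec  5 22:12 ..
drwxr-xr-x  2 agent agent 4096 Dec  5 22:12 pics
{'clock': 0.0, 'joints': array([-1.345,  0.3  ,  1.522,  0.   ,  1.321, -0.067]), 'qd': array([-0.001, -0.001, -0.001, -0.001, -0.   ,  0.001]), 'effort': array([ -0.   , -53.18 , -35.273,   0.071,   0.024,  -0.   ]), 'eef_pos': array([ 158.699, -526.341,  226.889]), 'eef_rot': array([-1.572,  0.   , -2.849]), 'wrist_force': array([-0.873,  0.449, -0.152]), 'moment': array([ 0.031,  0.011, -0.006]), 'finger_gap': 94.23741696198505} 22.0
side [[425.09    0.    279.924]
 [  0.    425.09  214.454]
 [  0.      0.      1.   ]] [ 467.939 -674.668  520.221] [-2.122  0.016 -0.051] 1
board_mid [([251.2, 191.0], 0.6)]
board [([253.0, 190.1], 0.73), ([256.3, 249.2], 0.64)]
holder [([287.3, 274.6], 0.67), ([257.1, 264.5], 0.6), ([249.1, 191.5], 0.28)]
groove_a [([254.3, 234.5], 0.93), ([261.4, 267.0], 0.76)]
groove_b [([254.3, 234.5], 0.93), ([261.4, 267.0], 0.76)]
seat [([259.9, 249.5], 0.78)]
lock_knob [([284.8, 274.1], 0.61), ([260.5, 267.3], 0.57)]
lock_pivot [([288.6, 259.9], 0.8)]
top [[392.94    0.    284.341]
 [  0.    392.94  211.032]
 [  0.      0.      1.   ]] [367.313  68.545 921.688] [-3.01  -0.005 -1.587] 2
board_mid [([186.6, 237.1], 0.76)]
board [([185.0, 239.6], 0.8)]
holder [([318.5, 229.8], 0.89)]
groove_a [([297.5, 232.5], 0.69), ([346.6, 224.0], 0.66), ([184.4, 241.1], 0.35)]
groove_b [([297.5, 232.5], 0.69), ([346.6, 224.0], 0.66), ([184.4, 241.1], 0.35)]
seat [([318.1, 228.1], 0.61)]
lock_knob [([370.3, 201.7], 0.69), ([316.9, 227.7], 0.51)]
lock_pivot [([348.6, 206.0], 0.91)]
```

View pics/side0.png

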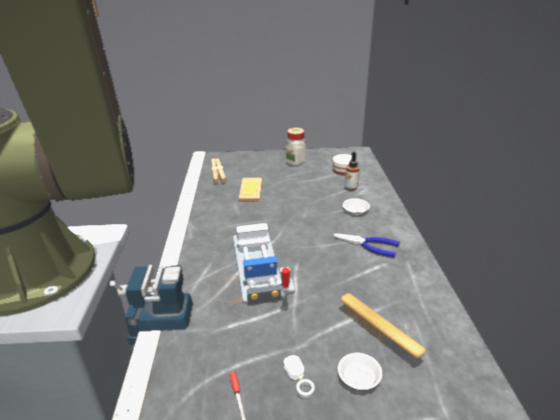

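View pics/top0.png

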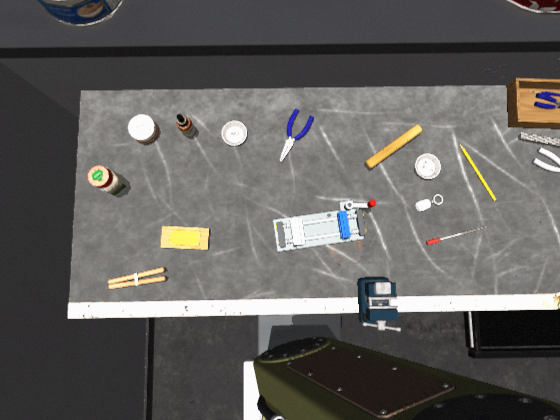

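The top view shows the board at (185,238) with its length along the columns. The holder is at (318,229), with the blue jaw at (345,224) and the knob at (372,203). In the side view the knob is at (286,275) and the board at (251,190).

```bash
cat > h.py <<'E'
from cell import manip
import cv2, numpy as np
from scipy.spatial.transform import Rotation as R
from scipy.optimize import least_squares
np.set_printoptions(precision=2,suppress=True)
def rot(c): 
    o=np.array(c["orientation"]); return o if o.shape==(3,3) else R.from_euler("xyz",o).as_matrix()
def ray(c,xy):
    d=rot(c)@np.linalg.solve(c["intrinsics"],np.array([xy[0],xy[1],1.0])); return np.array(c["origin"]),d
def onz(c,xy,z):
    o,d=ray(c,xy); return o+d*(z-o[2])/d[2]
def proj(c,p):
    q=(np.atleast_2d(p)-c["origin"])@rot(c); k=np.array(c["intrinsics"]); return np.c_[k[0,0]*q[:,0]/q[:,2]+k[0,2],k[1,1]*q[:,1]/q[:,2]+k[1,2]]
def tri(obs):
    A=[];b=[]
    for c,xy in obs:
        o,d=ray(c,xy); d=d/np.linalg.norm(d); P=np.eye(3)-np.outer(d,d); A.append(P); b.append(P@o)
    A=np.vstack(A);b=np.hstack(b); x=np.linalg.lstsq(A,b,rcond=None)[0]; return x,np.linalg.norm(A@x-b)
def crop(c,u,v,w,h,name,s=4):
    im=c["img"][max(0,v-h):v+h,max(0,u-w):u+w,::-1]
    cv2.imwrite("pics/"+name,cv2.resize(im,None,fx=s,fy=s,interpolation=cv2.INTER_CUBIC))
E
python3 - <<'E'
from h import *
t=manip.camera("top"); s=manip.camera("side")
for n,z in [("board",10),("holder",10),("lock_knob",81)]:
    for c,l in((t,"top"),(s,"side")):
        for m in manip.masks_of(n,c)[:2]:
            p=m["pixels"].astype(np.uint8); ys,xs=np.nonzero(p)
            W=np.array([onz(c,(x,y),z)[:2] for x,y in zip(xs,ys)],np.float32)
            r=cv2.minAreaRect(W); print(n,l,round(m["score"],2),m["xy"],p.sum(),"rect",np.round(r[0],1),np.round(r[1],1),round(r[2],1))
for n,z in [("board_mid",5),("seat",37),("lock_pivot",69),("lock_knob",69),("groove_a",41)]:
    for c,l in((t,"top"),(s,"side")):
        for d in manip.tip_of(n,c)[:2]: print(n,l,round(d["score"],2),np.round(d["xy"],1),onz(c,d["xy"],z))
crop(t,320,225,70,50,"tc.png",5); crop(s,262,262,60,50,"sc.png",6); 
E
```

```text
board top 0.6 [184.3, 239.7] 1018 rect [429.3 292.4] [113.3  49.9] 86.1
board side 0.59 [252.4, 233.4] 645 rect [438.7  75.4] [63.6 85.3] 2.0
board side 0.56 [250.9, 189.9] 428 rect [432.5 293. ] [121.5  50.8] 87.8
holder top 0.87 [321.6, 226.7] 3097 rect [455.6 -34.9] [ 94.  243.9] 7.5
holder side 0.6 [257.2, 270.4] 3259 rect [455.7  -5.1] [ 96.6 247.1] 7.4
lock_knob top 0.48 [361.6, 204.3] 152 rect [ 489.6 -101.9] [15.1 61.3] 1.7
lock_knob side 0.7 [285.3, 277.6] 174 rect [ 494.8 -152.4] [53.7 14.6] 86.0
lock_knob side 0.17 [257.5, 269.1] 3311 rect [456.3 -99.3] [ 83.9 214. ] 8.6
board_mid top 0.88 [183.8 238.2] [428.71 296.86   5.  ]
board_mid side 0.76 [250.3 188. ] [433.07 299.46   5.  ]
seat top 0.65 [316.9 227.1] [446.85 -11.04  37.  ]
seat side 0.68 [260.6 247.8] [457.05  -8.59  37.  ]
lock_pivot top 0.82 [349.4 204.5] [492.62 -80.9   69.  ]
lock_pivot side 0.61 [284.4 262.6] [497.92 -98.67  69.  ]
lock_knob top 0.55 [371.9 204.4] [ 492.08 -130.37   69.  ]
lock_knob side 0.75 [284.2 274.5] [ 495.68 -130.22   69.  ]
groove_a top 0.74 [294.6 232.2] [435.8   39.72  41.  ]
groove_a top 0.6 [342.4 225.1] [450.1  -68.25  41.  ]
groove_a side 0.96 [251.4 233.8] [439.28  34.97  41.  ]
groove_a side 0.62 [262.3 265.3] [459.52 -67.9   41.  ]
```

View pics/tc.png

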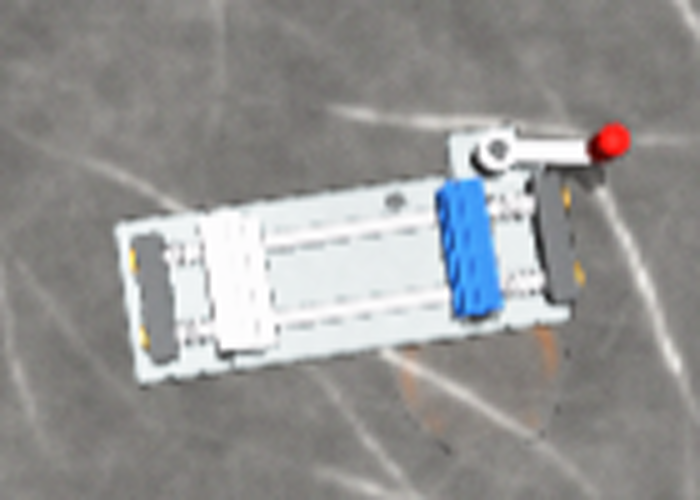

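View pics/sc.png

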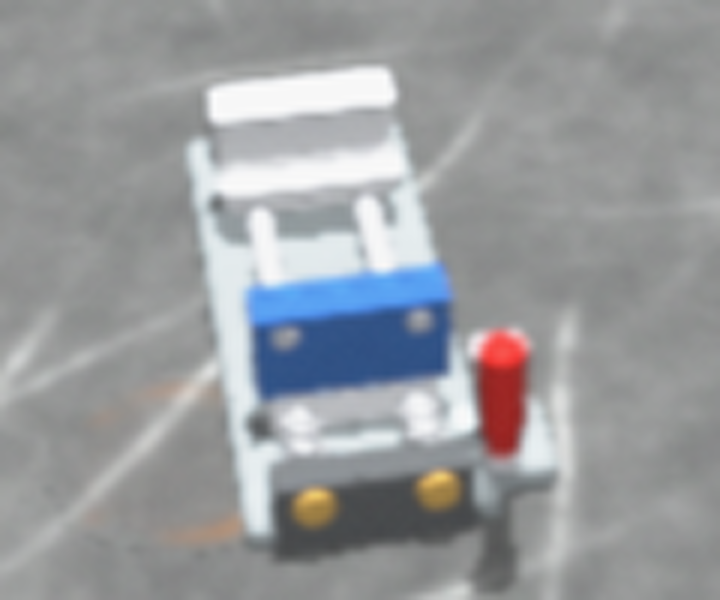

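```bash
python3 - <<'E'
from h import *
t=manip.camera("top"); s=manip.camera("side")
T=lambda u,v:(250+u/5,175+v/5)
S=lambda u,v:(202+u/6,212+v/6)
# (cam, px, holder pt)
obs=[(t,T(115,225),(-38*-1,102.5,10)),(t,T(140,385),(-38,102.5,10)),(t,T(572,320),(-38,-102.5,10)),
 (t,T(447,251.5),(0,-46,55)),(s,S(303.5,112),(0,46,55)),(s,S(188,145),(-38,102.5,10)),(s,S(347,283),(0,-46,55)) ]
def w(h,p):
    c,sn=np.cos(h[2]),np.sin(h[2]); return np.array([h[0]+c*p[0]-sn*p[1],h[1]+sn*p[0]+c*p[1],p[2]])
def kn(h): # knob top
    pv=(42,-75); a=h[3]; # open along -y, clockwise to -x
    return (pv[0]-45*np.sin(a),pv[1]-45*np.cos(a),81)
def res(h,full=False):
    r=[]
    for c,px,p in obs: r.append(proj(c,w(h,p))[0]-px)
    r.append(proj(t,w(h,kn(h)))[0]-T(611,138)); r.append(proj(s,w(h,kn(h)))[0]-S(502,340))
    return np.array(r) if full else np.ravel(r)
for o in (None,):
    f=least_squares(res,[452,-12,0.13,0.1],loss="soft_l1"); print(f.x); print(res(f.x,True))
h=f.x; 
for n,p in [("pivot",(42,-75,69)),("seat",(0,0,37)),("ga",(0,-52,41)),("gb",(0,52,41))]: print(n,w(h,p),proj(t,w(h,p)),proj(s,w(h,p)))
print("knob",w(h,kn(h)))
vis=[cv2.resize(c["img"][:,:,::-1],None,fx=1,fy=1) for c in (t,s)]
for b,c,nm in ((250,t,"tf"),(202,s,"sf")):
    im=np.ascontiguousarray(cv2.resize(c["img"][165:295,220:400,::-1],None,fx=4,fy=4,interpolation=cv2.INTER_CUBIC))
    pts=[]
    def poly(P,col):
        q=(proj(c,np.array([w(h,p) for p in P]))-[220,165]+.5)*4
        cv2.polylines(im,[q.astype(np.int32)],True,col,1)
    poly([(-38,-102.5,10),(38,-102.5,10),(38,102.5,10),(-38,102.5,10)],(0,0,255))
    poly([(-30,-46,55),(30,-46,55),(30,46,55),(-30,46,55)],(0,255,0))
    poly([(-30,-46,32),(30,-46,32),(30,36,32),(-30,36,32)],(0,255,255))
    poly([(-25,-55,37),(25,-55,37),(25,55,37),(-25,55,37)],(255,0,255))
    cv2.imwrite("pics/"+nm+".png",im)
# board corner check
for c,l in((t,"top"),(s,"side")):
    m=manip.masks_of("board",c)
    m=[x for x in m if x["xy"][1]<245 and (l=="top" or x["xy"][1]<210)][0]["pixels"].astype(np.uint8)
    cs=cv2.findContours(m,cv2.RETR_EXTERNAL,cv2.CHAIN_APPROX_NONE)[0]; cs=max(cs,key=cv2.contourArea)
    print(l,cv2.minAreaRect(cs))
crop(t,185,238,40,30,"tb.png",8); crop(s,251,190,30,25,"sb.png",8); 
E
```

```text
[446.33 -17.3    0.14   0.17]
[[-0.41 -0.97]
 [-0.45 -0.64]
 [ 0.4  -1.32]
 [ 1.49 -1.93]
 [-1.21 -0.84]
 [-2.08 -1.01]
 [-1.68 -1.59]
 [ 1.03 -1.29]
 [-0.69  0.29]]
pivot [498.3  -85.78  69.  ] [[351.52 201.91]] [[284.17 258.  ]]
seat [446.33 -17.3   37.  ] [[319.68 227.29]] [[255.05 250.73]]
ga [453.52 -68.81  41.  ] [[342.59 223.58]] [[258.98 265.76]]
gb [439.14  34.2   41.  ] [[297.03 230.67]] [[251.33 234.02]]
knob [ 497.04 -130.76   81.  ]
top ((185.13467407226562, 237.80673217773438), (47.49067687988281, 21.57305145263672), 2.8624050617218018)
side ((249.5, 189.0), (22.0, 21.0), 90.0)
```

```bash
cd pics; python3 -c "
import cv2,numpy as np
a=cv2.imread('tf.png');b=cv2.imread('sf.png');print(a.shape,b.shape)
b=cv2.imread('sb.png');print(b.shape)"
```

```text
(520, 720, 3) (520, 720, 3)
(400, 480, 3)
```

View pics/tf.png

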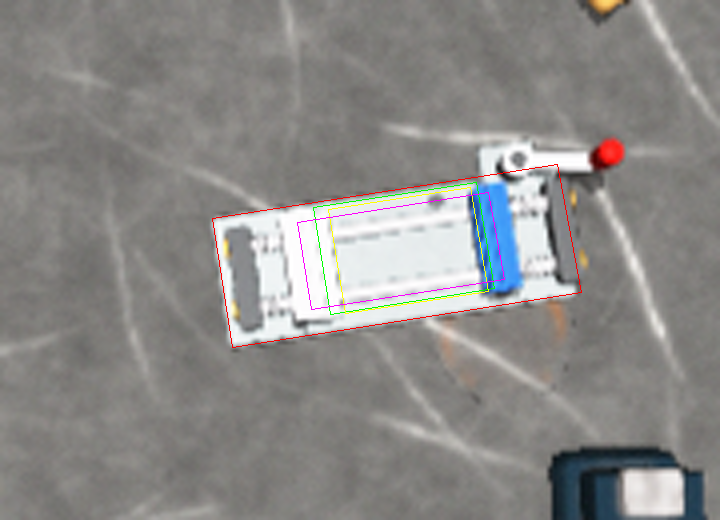

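View pics/sf.png

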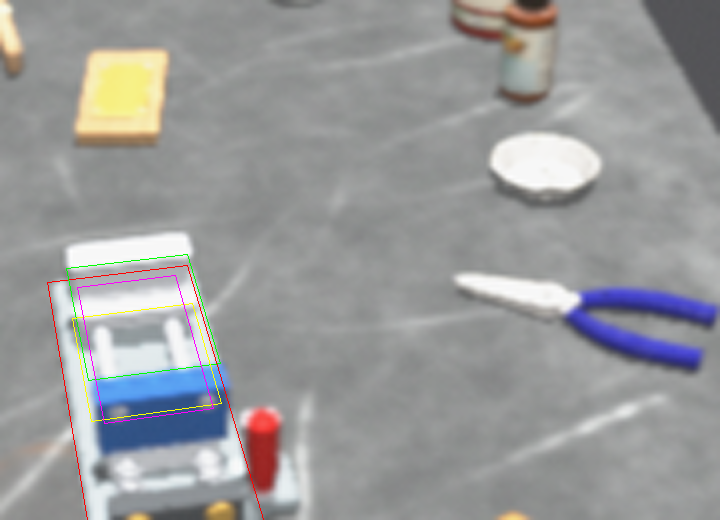

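View pics/tb.png

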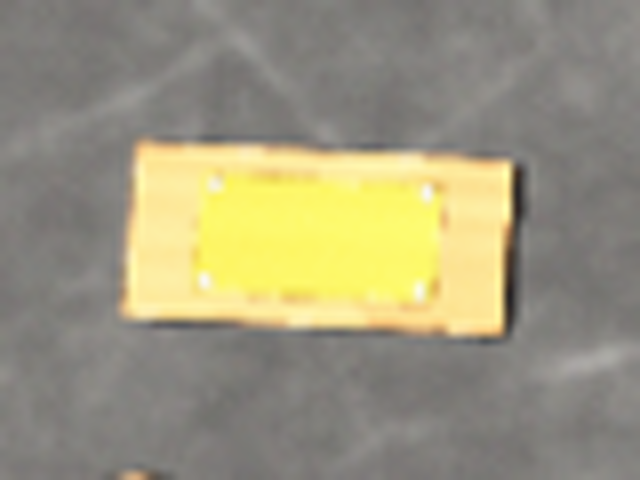

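View pics/sb.png

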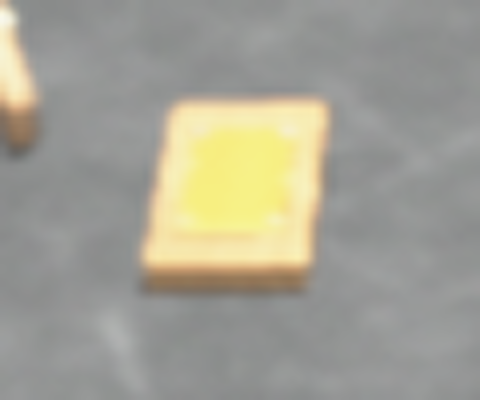

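```bash
cat > fit.py <<'E'
from h import *
t=manip.camera("top"); s=manip.camera("side")
K=lambda o,sc:(lambda u,v:np.array([o[0]+(u+.5)/sc-.5,o[1]+(v+.5)/sc-.5]))
T=K((250,175),5);S=K((202,212),6);TB=K((145,208),8);SB=K((221,165),8)
H=[(0,T(115,225),(38,102.5,10)),(0,T(140,385),(-38,102.5,10)),(0,T(572,320),(-38,-102.5,10)),
 (0,T(447,251.5),(0,-46,55)),(1,S(303.5,112),(0,46,55)),(1,S(188,145),(-38,102.5,10)),(1,S(347,283),(0,-46,55)),(1,S(307,190),(0,36,32))]
B=[(0,TB(135,142),(25,55,10)),(0,TB(512,160),(25,-55,10)),(0,TB(503,335),(-25,-55,10)),(0,TB(124,318),(-25,55,10)),
(1,SB(172,100),(-25,55,10)),(1,SB(328,100),(25,55,10)),(1,SB(312,265),(25,-55,10)),(1,SB(145,265),(-25,-55,10)),(1,SB(145,290),(-25,-55,0)),(1,SB(307,290),(25,-55,0))]
def w(h,p):
    c,sn=np.cos(h[2]),np.sin(h[2]); return np.array([h[0]+c*p[0]-sn*p[1],h[1]+sn*p[0]+c*p[1],p[2]])
def kn(h,z): return (42-45*np.sin(h[3]),-75-45*np.cos(h[3]),z)
def cams(x):
    out=[]
    for c,d in((t,x[7:13]),(s,x[13:19])):
        q=dict(c); q["origin"]=np.array(c["origin"])+d[:3]; q["orientation"]=R.from_rotvec(d[3:]).as_matrix()@rot(c); out.append(q)
    return out
def res(x,full=False):
    C=cams(x); r=[]
    for c,px,p in H: r.append(proj(C[c],w(x[:4],p))[0]-px)
    r.append(proj(C[0],w(x,kn(x,81)))[0]-T(611,138)); r.append(proj(C[1],w(x,kn(x,81)))[0]-S(502,335))
    for c,px,p in B: r.append(proj(C[c],w(x[4:7],p))[0]-px)
    if full: return np.array(r)
    return np.r_[np.ravel(r)/0.6,x[7:10]/1.5,x[13:16]/1.5,x[10:13]/0.003,x[16:19]/0.003]
if __name__=="__main__":
    f=least_squares(res,np.r_[446,-17,.14,.17,430,295,-.05,np.zeros(12)],loss="soft_l1"); x=f.x
    print(x[:7]); print(x[7:13]*[1,1,1,1e3,1e3,1e3],x[13:]*[1,1,1,1e3,1e3,1e3]); print(res(x,True))
    J=f.jac; print("sd",np.sqrt(np.diag(np.linalg.inv(J.T@J)))[:7])
    for n,p in [("pivot",(42,-75,69)),("seat",(0,0,37)),("knob",kn(x,69))]: print(n,w(x,p))
    np.save("fit.npy",x)
E
python3 fit.py
```

```text
[446.63 -17.98   0.14   0.18 432.05 293.53  -0.06]
[ 0.3  -0.46  1.66 -1.18 -1.49 -0.04] [-0.3   0.46  0.23 -0.87  1.04  0.77]
[[-0.34  0.04]
 [-0.44  0.33]
 [ 0.27 -0.21]
 [ 1.42 -0.83]
 [ 0.04 -0.41]
 [-0.83 -0.62]
 [-0.43 -1.1 ]
 [ 0.72 -1.03]
 [ 0.91  0.2 ]
 [ 0.16  1.71]
 [ 0.01  0.3 ]
 [ 0.08  0.12]
 [-0.29 -0.22]
 [-0.46 -0.18]
 [ 0.4   0.53]
 [-0.43  0.32]
 [-0.53 -0.11]
 [-0.01  0.1 ]
 [ 0.27  0.51]
 [ 0.27  0.3 ]]
sd [2.29 2.88 0.01 0.03 2.6  3.18 0.01]
pivot [498.5  -86.52  69.  ]
seat [446.63 -17.98  37.  ]
knob [ 496.53 -131.48   69.  ]
```

```bash
cat > plan.py <<'E'
from h import *
def Rt(yaw,tilt=0,hyaw=0):
    # tool-down with yaw; then rotate by tilt (deg) about horizontal axis at world angle hyaw
    B=R.from_euler("xyz",[-np.pi/2,0,yaw])
    return R.from_rotvec(np.radians(tilt)*np.array([np.cos(hyaw),np.sin(hyaw),0]))*B
def cur():
    s=manip.read_state(); return np.array(s["eef_pos"]),R.from_euler("xyz",s["eef_rot"]),s
def rel(p,Rg,base=None):
    p0,R0,_=cur() if base is None else (*base,0)
    return np.r_[R0.inv().apply(np.array(p)-p0),np.degrees((R0.inv()*Rg).as_rotvec())]
def show():
    p,r,s=cur(); print("t",round(s["clock"],2),"pos",p,"rot",np.array(s["eef_rot"]),"F",np.array(s["wrist_force"]),"gap",round(s["finger_gap"],1))
    print("j",np.array(s["joints"]))
E
python3 - <<'E'
from plan import *
show()
print(rel([420,-80,240],Rt(-2.2)))
print(rel([430.5,293.5,140],Rt(-0.06-np.pi/2)))
p=[420,-80,240]
print(rel([431.5,293.5,120],Rt(-0.06-np.pi/2),(np.array(p),Rt(-2.2))))
E
```

```text
t 2.1 pos [ 158.74 -526.58  227.46] rot [-1.57  0.   -2.85] F [ 0.21  0.14 -0.1 ] gap 93.8
j [-1.34  0.3   1.52  0.    1.32 -0.07]
[-379.03  -12.54 -352.18    0.    -37.17   -0.  ]
[-496.88   87.46 -706.75    0.    -69.79   -0.  ]
[-308.74  120.   -210.51    0.    -32.61    0.  ]
```

```bash
python3 -m jog '[-379,-13,-352,0,-37,0,-379,-13,-352,0,-37,0,-379,-13,-352,0,-37,0,-379,-13,-352,0,-37,0,-379,-13,-352,0,-37,0,-379,-13,-352,0,-37,0,-379,-13,-352,0,-37,0,-379,-13,-352,0,-37,0,-379,-13,-352,0,-37,0,-379,-13,-352,0,-37,0]' 80
python3 - <<'E'
from plan import *
show()
print(rel([431.5,293.5,110],Rt(-0.06-np.pi/2)))
E
```

```text
clock: 2.93
eef_pos: [369.7, -165.2, 238.3]
eef_rot: [-1.57, 0.0, -2.203]
wrist_force: [1.4, -1.1, 0.0]
finger_gap: 79.8
t 2.93 pos [ 369.65 -165.16  238.31] rot [-1.57  0.   -2.2 ] F [ 1.36 -1.13  0.01] gap 79.8
j [-0.51 -0.04  1.88  0.    1.3   0.12]
[-406.48  128.18 -221.37   -0.05  -32.8     0.01]
```

```bash
python3 -m jog '[-406,128,-221,0,-33,0,-406,128,-221,0,-33,0,-406,128,-221,0,-33,0,-406,128,-221,0,-33,0,-406,128,-221,0,-33,0,-406,128,-221,0,-33,0,-406,128,-221,0,-33,0,-406,128,-221,0,-33,0,-406,128,-221,0,-33,0,-406,128,-221,0,-33,0]'
python3 - <<'E'
from plan import *
show()
print(rel([431.5,293.5,100],Rt(-0.06-np.pi/2)))
E
```

```text
clock: 3.77
eef_pos: [422.5, 233.1, 126.3]
eef_rot: [-1.57, 0.0, -1.627]
wrist_force: [1.2, -1.2, 0.4]
finger_gap: 80.2
t 3.77 pos [422.48 233.1  126.29] rot [-1.57  0.   -1.63] F [ 1.24 -1.22  0.35] gap 80.2
j [ 0.43  0.27  1.82 -0.    1.06  0.48]
[-60.8   26.3    5.62  -0.03   0.23  -0.01]
```

```bash
python3 -m jog '[-61,26,5.5,0,0,0,-61,26,5.5,0,0,0,-61,26,5.5,0,0,0,-61,26,5.5,0,0,0]'
python3 - <<'E'
from plan import *
show()
t=manip.camera("top"); s=manip.camera("side")
x=np.load("fit.npy")
p,r,_=cur()
tip=p+r.apply([0,22,0])
print("tips proj",proj(t,tip),proj(s,tip))
crop(t,190,238,70,55,"tb1.png",5); crop(s,251,180,60,50,"sb1.png",6)
E
```

```text
clock: 4.1
eef_pos: [431.1, 292.0, 100.0]
eef_rot: [-1.572, -0.001, -1.625]
wrist_force: [-0.4, -0.3, 0.3]
finger_gap: 79.8
t 4.1 pos [431.12 291.96 100.  ] rot [-1.57 -0.   -1.63] F [-0.37 -0.34  0.27] gap 79.8
j [ 0.52  0.38  1.73 -0.    1.03  0.58]
tips proj [[178.07 234.59]] [[248.13 163.17]]
```

View pics/tb1.png

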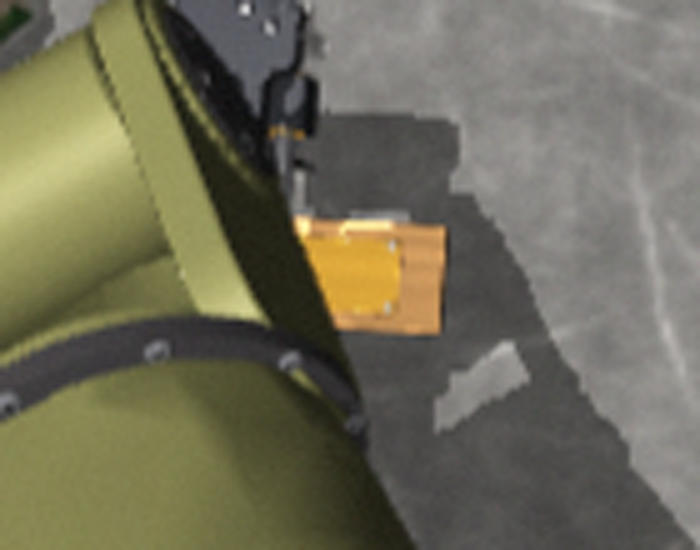

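View pics/sb1.png

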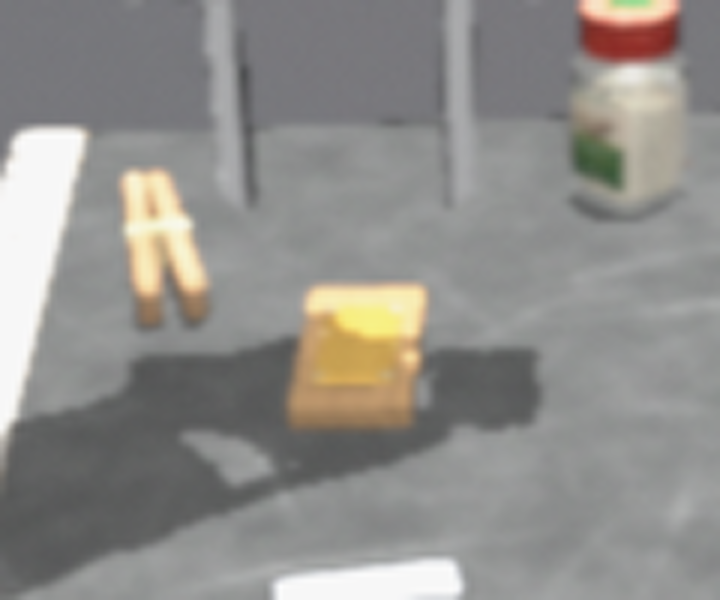

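Side view: the finger tips are at crop (232,205) and (460,205), centred on u≈248.7. The prediction was 248.1, so the calibration holds to about 1 mm. The board lies between the fingers in both views, so I'm descending.

```bash
python3 -m jog '[-1.5,40,0.5,0,0,0,-1.5,65,0.5,0,0,0,-1.5,73,0.5,0,0,0,-1.5,76.5,0.5,0,0,0,-1.5,76.5,0.5,0,0,0]' 80
python3 -m jog '[0,0,0,0,0,0,0,0,0,0,0,0,0,0,0,0,0,0,0,0,0,0,0,0,0,0,0,0,0,0,0,0,0,0,0,0]' 40 50
python3 - <<'E'
from plan import *
show()
E
```

```text
clock: 4.62
eef_pos: [432.7, 292.5, 25.0]
eef_rot: [-1.57, 0.0, -1.628]
wrist_force: [0.1, -0.4, 0.2]
finger_gap: 80.1
clock: 5.12
eef_pos: [432.4, 293.1, 24.7]
eef_rot: [-1.57, 0.0, -1.627]
wrist_force: [-1.1, 0.1, 5.2]
finger_gap: 49.2
t 5.12 pos [432.36 293.07  24.69] rot [-1.57  0.   -1.63] F [-1.14  0.06  5.19] gap 49.2
j [ 0.53  0.5   1.77 -0.    0.87  0.58]
```

```bash
cat >> plan.py <<'E'
HOLD=np.load("fit.npy")[:3]
HOLD_FILE="hold.npy"
import os
if os.path.exists(HOLD_FILE): HOLD=np.load(HOLD_FILE)
OFF=np.array([0,19.7,0.0]) # board centre in tool frame (tool x,y,z); tool x = -board y
if os.path.exists("off.npy"): OFF=np.load("off.npy")
def hw(p,h=None):
    h=HOLD if h is None else h
    c,s=np.cos(h[2]),np.sin(h[2]); return np.array([h[0]+c*p[0]-s*p[1],h[1]+s*p[0]+c*p[1],p[2]])
def wh(p,h=None):
    h=HOLD if h is None else h
    c,s=np.cos(h[2]),np.sin(h[2]); d=np.array(p)-[h[0],h[1],0]; return np.array([c*d[0]+s*d[1],-s*d[0]+c*d[1],p[2]])
def board_pose(bc,tilt):
    """holder-frame board centre bc, tilt deg (+y end up) -> TCP pos, rot"""
    Rg=Rt(HOLD[2]-np.pi/2,tilt,HOLD[2]); return hw(bc)-Rg.apply(OFF),Rg
def near(yn,zn,tilt,x=0):
    a=np.radians(tilt); return (x,yn+55*np.cos(a),zn+55*np.sin(a))
def where():
    p,r,_=cur(); b=wh(p+r.apply(OFF)); ln=R.from_euler("z",-HOLD[2]).apply(r.apply([-1,0,0]))
    print("board centre holder",b,"tilt",round(np.degrees(np.arcsin(ln[2])),2),"yaw",round(np.degrees(np.arctan2(-ln[0],ln[1])),2),"near end",b-55*ln)
E
python3 - <<'E'
from plan import *
where()
p,Rg=board_pose(np.array(near(-40,40,18))+[0,0,70],18)
print(p,rel(p,Rg))
E
```

```text
board centre holder [ 28.46 310.07   4.99] tilt 0.02 yaw -11.08 near end [ 17.89 256.1    4.97]
[445.78 -11.81 145.73] [ 303.61 -121.12   30.56   -1.77  -10.99   17.93]
```

```bash
python3 -m jog '[0,-40,0,0,0,0,0,-80,0,0,0,0,40,-121,5,0,0,0,304,-121,30.5,-1.8,-11,18,304,-121,30.5,-1.8,-11,18,304,-121,30.5,-1.8,-11,18,304,-121,30.5,-1.8,-11,18,304,-121,30.5,-1.8,-11,18,304,-121,30.5,-1.8,-11,18,304,-121,30.5,-1.8,-11,18]'
python3 - <<'E'
from plan import *
show();where()
p,Rg=board_pose(np.array(near(-40,40,18))+[0,0,70],18)
print(rel(p,Rg))
E
```

```text
clock: 5.95
eef_pos: [443.8, 17.2, 143.9]
eef_rot: [-1.572, 0.316, -1.434]
wrist_force: [0.0, 0.7, -0.9]
finger_gap: 49.1
t 5.95 pos [443.84  17.23 143.93] rot [-1.57  0.32 -1.43] F [ 0.    0.67 -0.88] gap 49.1
j [-0.21  0.21  1.88  0.32  1.19 -0.49]
board centre holder [  2.04  41.37 125.2 ] tilt 18.08 yaw -0.02 near end [  2.02 -10.91 108.13]
[ 27.05 -10.73  -2.05   0.04  -0.02  -0.08]
```

```bash
python3 -m jog '[27,-10.5,-2,0,0,0,27,-10.5,-2,0,0,0,27,-10.5,-2,0,0,0,27,-10.5,-2,0,0,0]'
cat > see.py <<'E'
import sys
from plan import *
show();where()
t=manip.camera("top"); s=manip.camera("side")
p,r,_=cur()
tip=p+r.apply([0,22,0]); print("tip",proj(t,tip),proj(s,tip))
bc=p+r.apply(OFF)
for c,nm,o in((t,"t",(230,155)),(s,"s",(180,165))):
    im=np.ascontiguousarray(cv2.resize(c["img"][o[1]:o[1]+130,o[0]:o[0]+180,::-1],None,fx=4,fy=4,interpolation=cv2.INTER_CUBIC))
    cv2.imwrite(f"pics/{nm}{sys.argv[1]}.png",im)
    def poly(P,col):
        q=(proj(c,np.array(P))-list(o)+.5)*4-.5
        cv2.polylines(im,[q.astype(np.int32)],True,col,1)
    ax=lambda v:bc+r.apply(v)
    poly([ax([a,-5,b]) for a,b in((55,-25),(55,25),(-55,25),(-55,-25))],(255,0,255))
    poly([ax([55,a,b]) for a,b in((-5,-25),(-5,25),(5,25),(5,-25))],(255,255,0))
    poly([hw(q) for q in[(-38,-102.5,10),(38,-102.5,10),(38,102.5,10),(-38,102.5,10)]],(0,0,255))
    poly([hw(q) for q in[(-30,-46,55),(30,-46,55),(30,46,55),(-30,46,55)]],(0,255,0))
    cv2.imwrite(f"pics/{nm}{sys.argv[1]}o.png",im)
E
python3 see.py 2
```

```text
clock: 6.28
eef_pos: [446.1, -9.1, 145.2]
eef_rot: [-1.572, 0.316, -1.434]
wrist_force: [-0.6, 0.6, -0.9]
finger_gap: 49.0
t 6.28 pos [446.14  -9.12 145.23] rot [-1.57  0.32 -1.43] F [-0.59  0.58 -0.86] gap 49.0
j [-0.26  0.22  1.86  0.31  1.21 -0.53]
board centre holder [  0.71  14.95 126.51] tilt 18.08 yaw -0.03 near end [  0.68 -37.33 109.44]
tip [[316.15 224.08]] [[252.18 207.25]]
```

View pics/t2o.png

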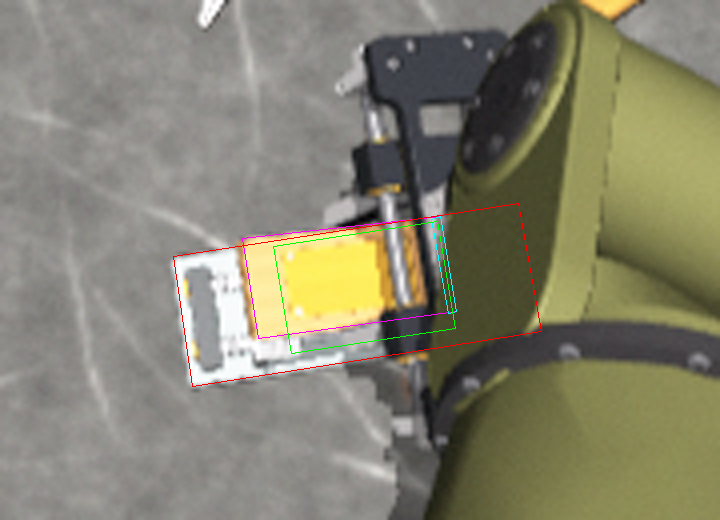

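View pics/s2o.png

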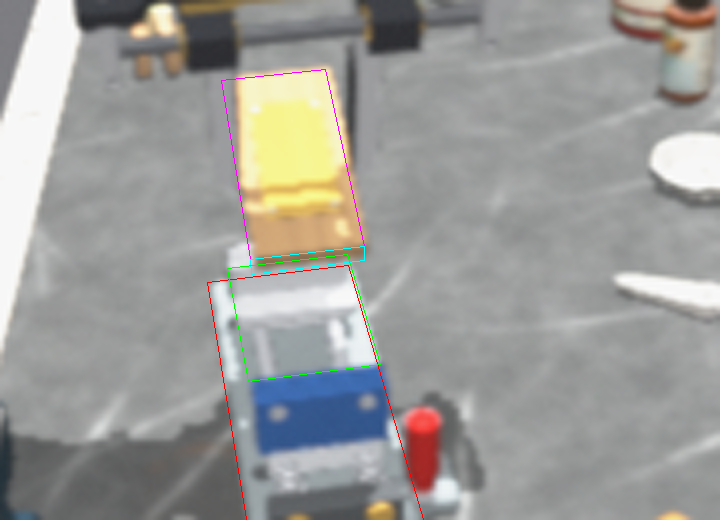

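View pics/s2.png

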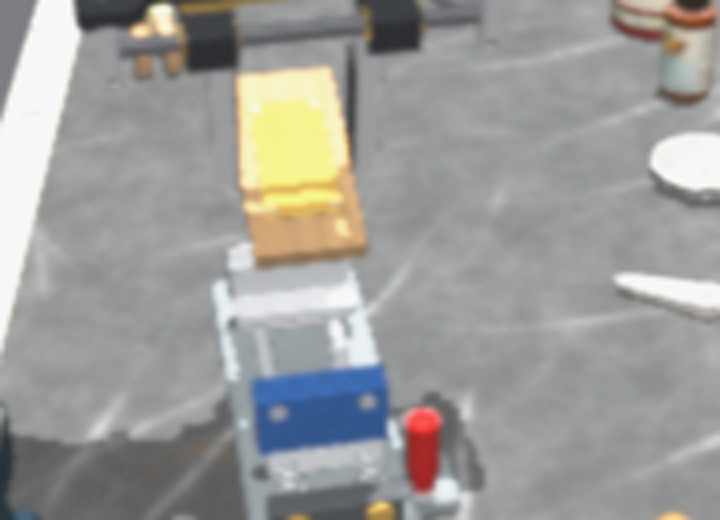

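The side view has board and holder shifted alike by about 1.8 px, so they agree with each other. The board's near end is at crop (312,256) and the blue jaw's centre at (321,375), which puts the jaw about 1 mm further +x. The top overlay matches both the board and the base. Next I descend to the pre-insertion pose.

```bash
python3 - <<'E'
from plan import *
show();where()
for b,ti in ((np.array(near(-38,40,18,1.5))+[0,0,30],18),(near(-38,40,18,1.5),18)):
    p,Rg=board_pose(b,ti); print(rel(p,Rg))
E
```

```text
t 6.38 pos [446.16  -8.58 145.31] rot [-1.57  0.32 -1.43] F [ 0.48  0.09 -0.36] gap 49.1
j [-0.26  0.22  1.86  0.31  1.21 -0.53]
board centre holder [  0.8   15.48 126.58] tilt 18.07 yaw 0.07 near end [  0.86 -36.8  109.52]
[13.37 37.27  0.71  0.09  0.06 -0.07]
[22.68 65.79  0.75  0.09  0.06 -0.07]
```

```bash
python3 -m jog '[13,37,0.7,0,0,0,20,58,0.7,0,0,0,22.5,65.5,0.7,0,0,0,22.5,65.5,0.7,0,0,0,22.5,65.5,0.7,0,0,0]'
python3 see.py 3; python3 - <<'E'
from plan import *
for b,ti in ((near(-52,40,18,1.5),18),(near(-66.5,40,18,1.5),18)):
    p,Rg=board_pose(b,ti); print(rel(p,Rg))
E
```

```text
clock: 6.8
eef_pos: [447.4, -10.1, 76.9]
eef_rot: [-1.572, 0.315, -1.433]
wrist_force: [-0.5, -0.1, -0.8]
finger_gap: 49.2
t 6.8 pos [447.43 -10.07  76.87] rot [-1.57  0.32 -1.43] F [-0.55 -0.13 -0.83] gap 49.2
j [-0.26  0.33  1.9   0.33  1.06 -0.59]
board centre holder [ 1.85 13.83 58.14] tilt 18.07 yaw 0.05 near end [  1.9  -38.46  41.09]
tip [[314.35 226.33]] [[254.85 238.24]]
[12.99 -2.42 -0.71 -0.04  0.05 -0.02]
[26.78 -6.9  -0.72 -0.04  0.05 -0.02]
```

View pics/t3o.png

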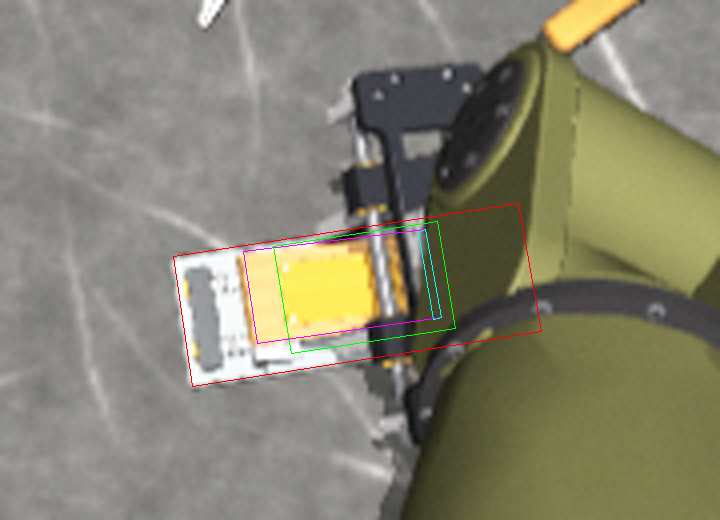

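View pics/s3.png

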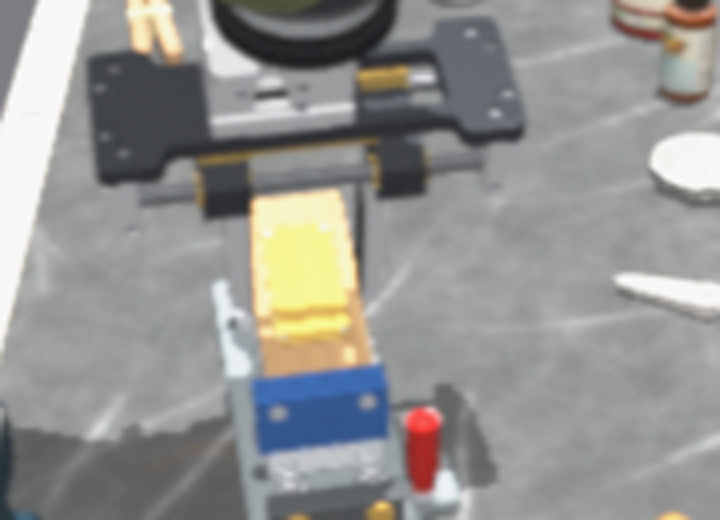

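The side view shows the board end centred behind the blue jaw: board 263–382, jaw 255–387. I'll push in now and check the spring force.

```bash
python3 -m jog '[5,-1.5,-0.7,0,0,0,9,-2.5,-0.7,0,0,0,13,-3.5,-0.7,0,0,0,13,-3.5,-0.7,0,0,0,13,-3.5,-0.7,0,0,0]' - 60
python3 - <<'E'
from plan import *
show();where()
for b,ti in ((near(-60,40,18,1.5),18),(near(-66.5,40,18,1.5),18)):
    p,Rg=board_pose(b,ti); print(rel(p,Rg))
E
```

```text
clock: 7.32
eef_pos: [448.3, -24.2, 75.6]
eef_rot: [-1.572, 0.315, -1.434]
wrist_force: [1.1, 2.7, 0.1]
finger_gap: 49.1
t 7.32 pos [448.34 -24.19  75.57] rot [-1.57  0.32 -1.43] F [1.11 2.74 0.12] gap 49.1
j [-0.29  0.34  1.9   0.33  1.06 -0.61]
board centre holder [ 0.83 -0.28 56.84] tilt 18.07 yaw -0.04 near end [  0.79 -52.57  39.78]
[ 6.97 -2.44  0.66  0.03 -0.04 -0.07]
[13.15 -4.46  0.66  0.03 -0.04 -0.07]
```

```bash
python3 -m jog '[3.5,-1.2,0.4,0,0,0,7,-2.4,0.6,0,0,0,7,-2.4,0.6,0,0,0,7,-2.4,0.6,0,0,0]'
python3 - <<'E'
from plan import *
show();where()
F=[]
for i in range(6):
    manip.camera("top"); s=manip.read_state(); F.append(s["wrist_force"])
print(np.mean(F,0),np.std(F,0))
for b,ti in ((near(-66.5,40,18,1.5),18),):
    p,Rg=board_pose(b,ti); print(rel(p,Rg))
E
```

```text
clock: 7.65
eef_pos: [449.7, -31.2, 75.4]
eef_rot: [-1.572, 0.316, -1.434]
wrist_force: [-2.6, 4.2, 0.4]
finger_gap: 49.3
t 7.65 pos [449.68 -31.19  75.43] rot [-1.57  0.32 -1.43] F [-2.62  4.19  0.36] gap 49.3
j [-0.31  0.35  1.89  0.32  1.07 -0.62]
board centre holder [ 1.19 -7.39 56.7 ] tilt 18.09 yaw -0.03 near end [  1.16 -59.67  39.62]
[-2.4   3.95  0.26] [0.52 0.57 0.36]
[ 6.45 -2.33  0.2   0.07 -0.   -0.07]
```

The spring reads 4.25 N, which means about 10 mm of push. Geometry gives 9.2 mm, so they agree. Now push the rest and lower the other end.

```bash
python3 -m jog '[3,-1,0.2,0,0,0,6.5,-2.3,0.2,0,0,0,6.5,-2.3,0.2,0,0,0,6.5,-2.3,0.2,0,0,0]'
python3 - <<'E'
from plan import *
show();where()
F=[]
for i in range(3):
    manip.camera("top"); s=manip.read_state(); F.append(s["wrist_force"])
print(np.mean(F,0))
for ti,z in ((15,39.5),(12,39),(9,38.5),(6,38),(3,37.7),(0,37.5)):
    p,Rg=board_pose(near(-67.7+5*np.sin(np.radians(ti)),z,ti,1.3),ti); print(ti,np.round(rel(p,Rg),1).tolist())
E
```

```text
clock: 8.28
eef_pos: [450.8, -37.8, 75.6]
eef_rot: [-1.572, 0.316, -1.434]
wrist_force: [-3.0, 5.9, 0.7]
finger_gap: 49.2
t 8.28 pos [450.79 -37.83  75.61] rot [-1.57  0.32 -1.43] F [-2.99  5.86  0.7 ] gap 49.2
j [-0.32  0.35  1.88  0.32  1.08 -0.63]
board centre holder [  1.38 -14.11  56.89] tilt 18.1 yaw -0.02 near end [  1.36 -66.39  39.8 ]
[-2.78  5.33  0.41]
15 [-0.7, 3.3, -0.1, 0.1, -0.0, -3.1]
12 [-1.1, 6.6, -0.1, 0.1, -0.0, -6.1]
9 [-1.4, 10.0, -0.1, 0.1, -0.0, -9.1]
6 [-1.5, 13.4, -0.1, 0.1, -0.0, -12.1]
3 [-1.5, 16.6, -0.1, 0.1, -0.0, -15.1]
0 [-1.3, 19.8, -0.0, 0.1, 0.0, -18.1]
```

```bash
python3 -m jog '[-0.7,3.3,-0.1,0,0,-3,-1.1,6.6,-0.1,0,0,-6,-1.4,10,-0.1,0,0,-9,-1.5,13.4,-0.1,0,0,-12,-1.5,13.4,-0.1,0,0,-12,-1.5,13.4,-0.1,0,0,-12]'
python3 see.py 4; python3 - <<'E'
from plan import *
for ti,z in ((3,37.7),(0,37.5)):
    p,Rg=board_pose(near(-67.7+5*np.sin(np.radians(ti)),z,ti,1.3),ti); print(ti,np.round(rel(p,Rg),1).tolist())
E
```

```text
clock: 8.93
eef_pos: [450.2, -31.7, 63.6]
eef_rot: [-1.571, 0.106, -1.432]
wrist_force: [-2.7, 5.1, 1.2]
finger_gap: 49.1
t 8.93 pos [450.2  -31.73  63.56] rot [-1.57  0.11 -1.43] F [-2.66  5.08  1.23] gap 49.1
j [-0.21  0.32  1.93  0.12  0.93 -0.42]
board centre holder [  1.65 -12.03  43.97] tilt 6.06 yaw 0.07 near end [  1.71 -66.72  38.17]
tip [[325.35 225.42]] [[256.85 252.57]]
3 [-0.5, 3.4, -0.4, 0.0, 0.0, -3.1]
0 [-1.0, 6.5, -0.4, 0.0, 0.0, -6.1]
```

View pics/t4.png

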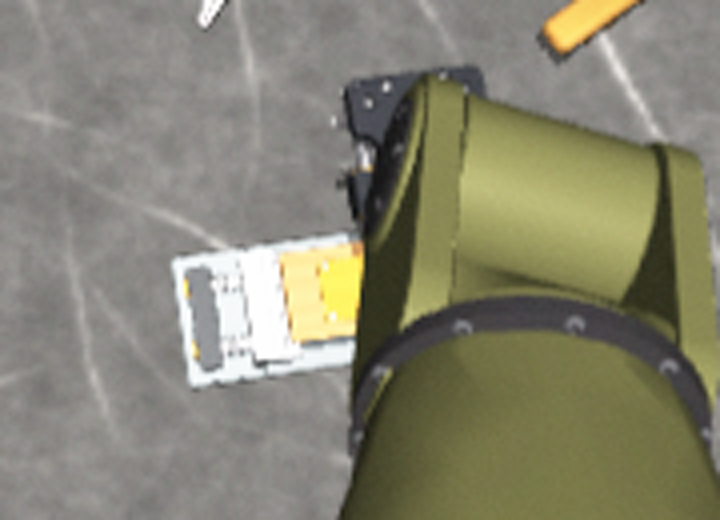

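View pics/s4.png

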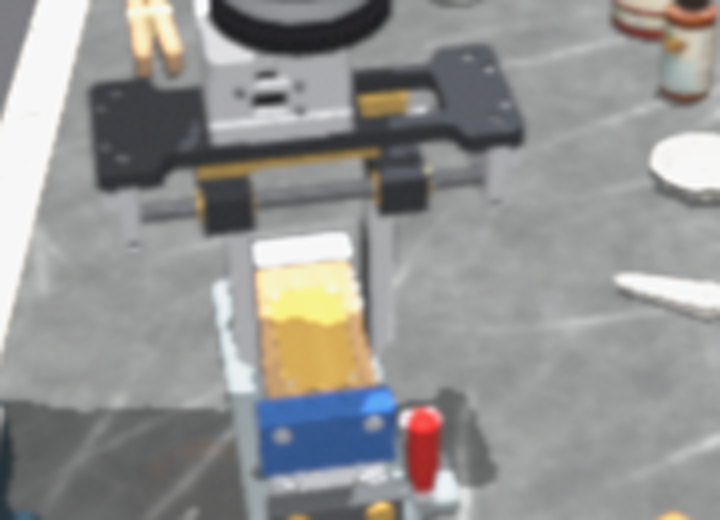

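The side view shows the far end directly in front of the white jaw at (305,262), with no rise in force. I'll finish lowering it.

```bash
python3 -m jog '[-0.5,3.4,-0.4,0,0,-3,-1,6.5,-0.4,0,0,-6,-1,6.5,-0.4,0,0,-6,-1,6.5,-0.4,0,0,-6]'
python3 see.py 5; python3 - <<'E'
from plan import *
for y,z in ((-67.5,37.3),(-61,37.3),(-57,37.3)):
    p,Rg=board_pose(near(y,z,0,1),0); print(y,np.round(rel(p,Rg),1).tolist())
E
```

```text
clock: 9.37
eef_pos: [449.8, -30.2, 57.2]
eef_rot: [-1.571, 0.001, -1.432]
wrist_force: [-1.1, 5.5, -0.0]
finger_gap: 49.0
t 9.37 pos [449.8  -30.18  57.17] rot [-1.57  0.   -1.43] F [-1.09  5.48 -0.01] gap 49.0
j [-0.15  0.32  1.95  0.    0.87 -0.29]
board centre holder [  1.47 -12.5   37.47] tilt 0.06 yaw 0.06 near end [  1.53 -67.5   37.42]
tip [[325.33 225.72]] [[256.97 255.55]]
-67.5 [-0.3, 0.2, -0.5, -0.0, 0.0, -0.1]
-61 [-6.8, 0.2, -0.5, -0.0, 0.0, -0.1]
-57 [-10.8, 0.2, -0.5, -0.0, 0.0, -0.1]
```

View pics/s5.png

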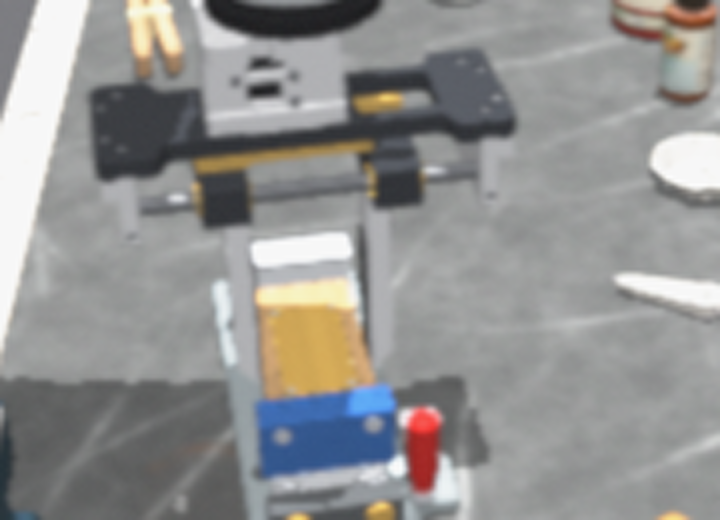

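View pics/t5o.png

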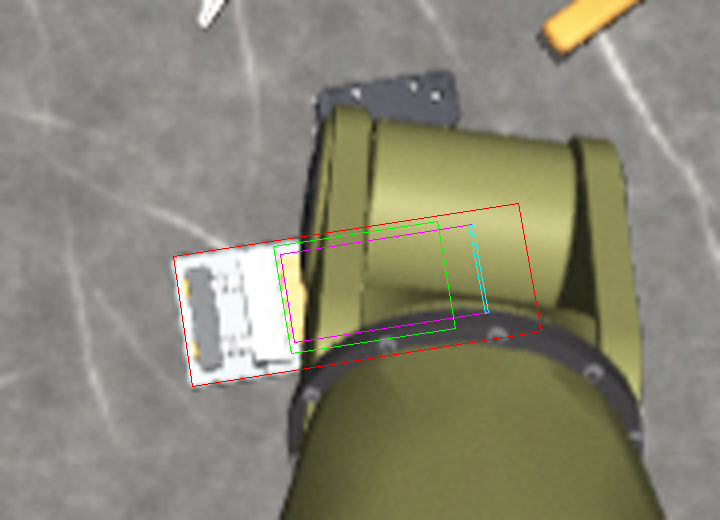

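The side view shows the board flat at (258–375, 282–395), in front of the aluminium lip with the groove face visible above it. Now ease it +y into the groove.

```bash
python3 -m jog '[-3,0.2,-0.5,0,0,0,-6,0.2,-0.5,0,0,0,-9,0.2,-0.5,0,0,0,-11,0.2,-0.5,0,0,0,-11,0.2,-0.5,0,0,0,-11,0.2,-0.5,0,0,0]'
python3 see.py 6; python3 - <<'E'
from plan import *
F=[]
for i in range(3):
    manip.camera("top"); s=manip.read_state(); F.append(s["wrist_force"])
print(np.mean(F,0))
E
```

```text
clock: 9.97
eef_pos: [447.8, -20.1, 57.1]
eef_rot: [-1.571, 0.001, -1.433]
wrist_force: [0.9, 2.1, -1.0]
finger_gap: 48.7
t 9.97 pos [447.83 -20.13  57.07] rot [-1.57  0.   -1.43] F [ 0.91  2.14 -1.04] gap 48.7
j [-0.13  0.31  1.96  0.    0.87 -0.27]
board centre holder [ 0.9  -2.29 37.37] tilt 0.04 yaw 0.02 near end [  0.91 -57.29  37.33]
tip [[320.86 226.75]] [[255.81 252.46]]
[ 1.93  1.78 -0.09]
```

View pics/s6.png

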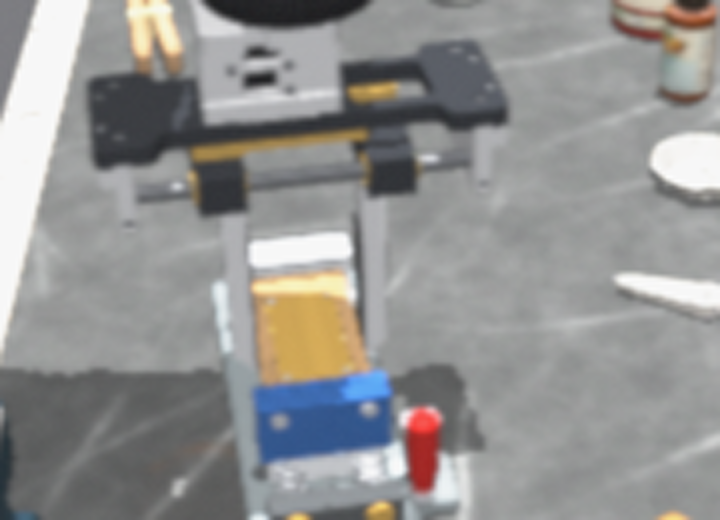

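```bash
python3 -m jog '[-1.5,0.3,0,0,0,0,-2,0.3,0,0,0,0,-2,0.3,0,0,0,0]'
python3 -m jog '[0,0,0,0,0,0,0,0,0,0,0,0,0,0,0,0,0,0,0,0,0,0,0,0]' 64 
python3 -m jog '[0,-10,0,0,0,0,0,-30,0,0,0,0,0,-70,0,0,0,0,0,-110,0,0,0,0,0,-120,0,0,0,0,0,-120,0,0,0,0]' 
python3 see.py 7
```

```text
clock: 10.47
eef_pos: [447.2, -18.1, 56.7]
eef_rot: [-1.572, 0.001, -1.433]
wrist_force: [-0.4, 0.8, 2.1]
finger_gap: 48.7
clock: 10.8
eef_pos: [447.1, -18.1, 56.5]
eef_rot: [-1.572, 0.001, -1.433]
wrist_force: [0.6, -0.1, -0.2]
finger_gap: 63.9
clock: 11.3
eef_pos: [448.6, -18.3, 180.1]
eef_rot: [-1.566, -0.001, -1.433]
wrist_force: [-0.3, 0.4, 0.0]
finger_gap: 64.0
t 11.3 pos [448.56 -18.34 180.11] rot [-1.57 -0.   -1.43] F [-0.31  0.41  0.02] gap 64.0
j [-0.12  0.12  1.85  0.    1.16 -0.26]
board centre holder [  1.96  -0.64 160.41] tilt -0.03 yaw 0.01 near end [  1.97 -55.64 160.44]
tip [[325.74 221.51]] [[252.34 197.31]]
```

View pics/s7.png

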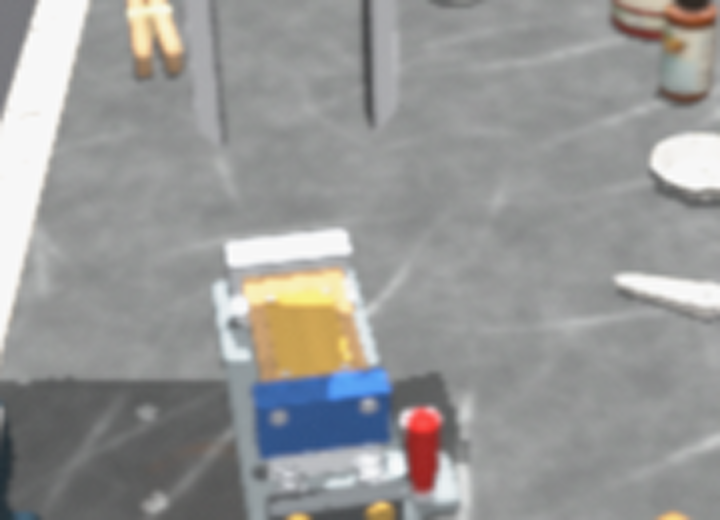

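View pics/t7.png

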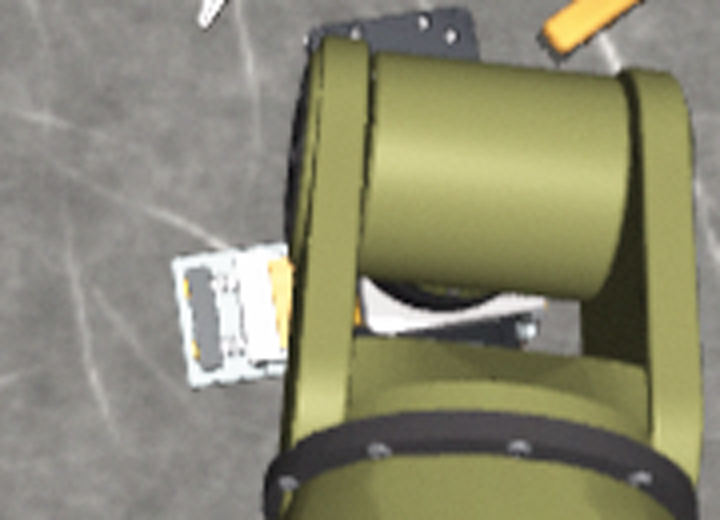

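The side view shows the board lying flat between the jaws, far edge at crop (245–345, 272) and near edge under the blue lip at y≈378. The top view is blocked by the arm. I'll move over the knob (crop (423,415)) and look again there.

```bash
python3 - <<'E'
from plan import *
x=np.load("fit.npy"); a=x[3]
k=hw((42-45*np.sin(a),-75-45*np.cos(a),0)); print(k,a)
print(rel([k[0],k[1],150],Rt(HOLD[2]-np.pi/2-a)))
E
```

```text
[ 496.53 -131.48    0.  ] 0.18104496741226755
[119.04  26.15  33.5    0.06  10.38  -0.06]
```

```bash
python3 -m jog '[119,26,33.5,0,10.4,0,119,26,33.5,0,10.4,0,119,26,33.5,0,10.4,0,119,26,33.5,0,10.4,0,119,26,33.5,0,10.4,0,119,26,33.5,0,10.4,0]' 44 8
cat > see2.py <<'E'
import sys
from plan import *
show()
t=manip.camera("top"); s=manip.camera("side")
p,r,_=cur(); tip=p+r.apply([0,22,0]); print("tip",proj(t,tip),proj(s,tip))
for c,nm,o in((t,"t",(240,165)),(s,"s",(190,185))):
    im=cv2.resize(c["img"][o[1]:o[1]+120,o[0]:o[0]+150,::-1],None,fx=5,fy=5,interpolation=cv2.INTER_CUBIC)
    cv2.imwrite(f"pics/{nm}{sys.argv[1]}.png",im)
E
python3 see2.py 8
```

```text
clock: 11.9
eef_pos: [496.0, -131.0, 149.0]
eef_rot: [-1.575, 0.002, -1.615]
wrist_force: [-0.5, -0.1, 1.2]
finger_gap: 43.9
t 11.9 pos [ 496.01 -130.98  149.04] rot [-1.57  0.   -1.62] F [-0.54 -0.09  1.23] gap 43.9
j [-0.33  0.3   1.71  0.    1.13 -0.29]
tip [[378.34 198.06]] [[284.21 245.36]]
```

View pics/t8.png

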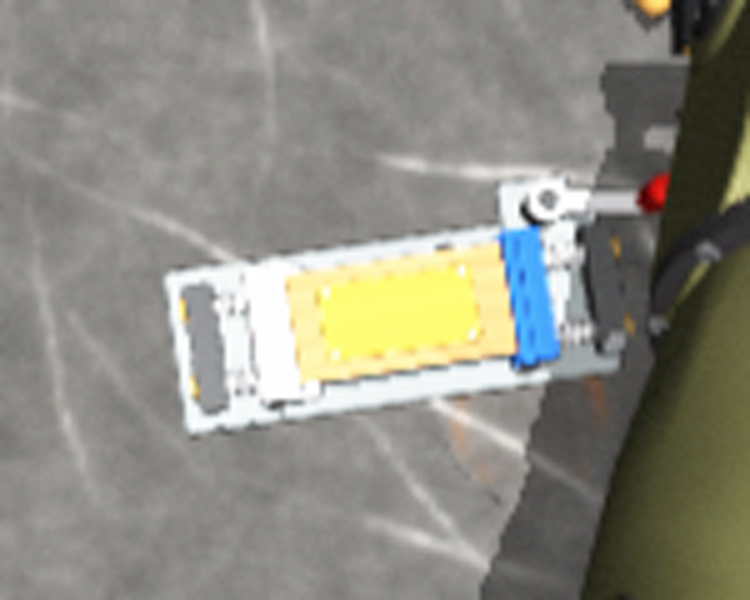

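View pics/s8.png

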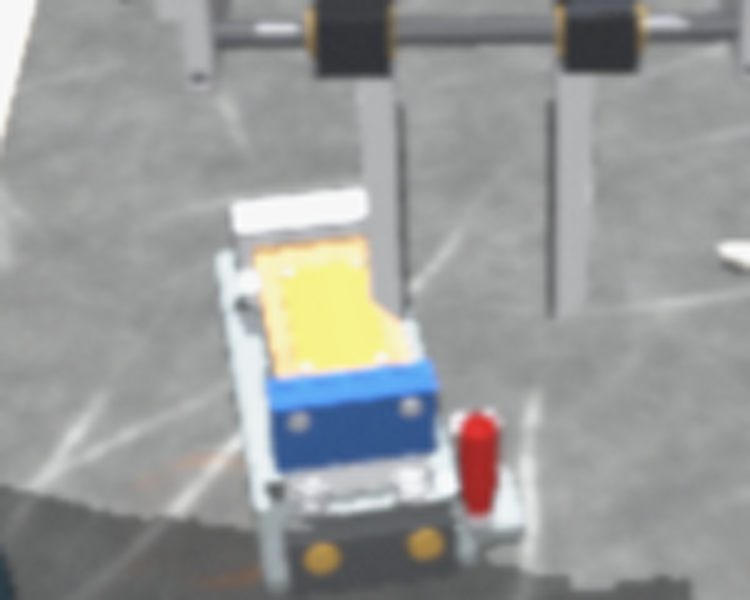

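```bash
python3 - <<'E'
from plan import *
t=manip.camera("top")
img=t["img"].astype(float)
ys=np.arange(-75,76,1.5)
for z,xo in((42,0),(42,10),(42,-10)):
    q=proj(t,np.array([hw((xo,y,z)) for y in ys])).astype(np.float32)
    v=cv2.remap(t["img"],q[:,0].reshape(1,-1),q[:,1].reshape(1,-1),cv2.INTER_LINEAR)[0]
    print(" ".join(f"{y:.0f}:{a},{b},{c}" for y,(a,b,c) in zip(ys,v)) if xo==0 else "")
    B=v[:,2].astype(int)
xs=np.arange(-50,51,2.)
for yy in(-40,0,40):
    q=proj(t,np.array([hw((x,yy,42)) for x in xs])).astype(np.float32)
    v=cv2.remap(t["img"],q[:,0].reshape(1,-1),q[:,1].reshape(1,-1),cv2.INTER_LINEAR)[0]
    print(yy," ".join(f"{y:.0f}:{b}" for y,(a,b0,b) in zip(xs,v)))
E
```

```text
-75:201,210,212 -74:229,235,237 -72:242,246,247 -70:244,247,248 -69:242,246,247 -68:213,233,248 -66:140,203,251 -64:98,183,252 -63:74,172,252 -62:74,172,252 -60:75,174,252 -58:77,177,253 -57:77,179,253 -56:74,175,252 -54:72,173,252 -52:73,175,253 -51:70,167,250 -50:87,164,238 -48:210,215,198 -46:253,237,178 -45:254,241,169 -44:254,242,171 -42:254,241,170 -40:254,241,168 -39:254,241,167 -38:254,241,167 -36:254,240,168 -34:253,236,160 -33:253,239,144 -32:254,250,125 -30:254,251,117 -28:254,252,115 -27:254,252,116 -26:254,252,117 -24:254,252,118 -22:254,252,117 -21:254,252,117 -20:254,252,118 -18:254,252,118 -16:254,252,118 -15:254,252,117 -14:254,252,116 -12:254,252,117 -10:254,253,118 -9:254,253,120 -8:254,253,119 -6:254,252,119 -4:254,252,116 -3:254,252,117 -2:254,252,118 0:254,252,119 2:254,252,118 3:254,252,117 4:254,253,119 6:254,253,119 8:254,253,118 9:254,252,119 10:254,252,119 12:254,252,120 14:254,253,120 15:254,253,119 16:254,252,118 18:254,253,120 20:254,253,120 21:254,253,120 22:254,253,119 24:254,253,120 26:254,253,122 27:254,253,120 28:254,253,120 30:254,252,120 32:254,25
[... 870 characters left out ...]
-38:226 -36:244 -34:245 -32:245 -30:228 -28:182 -26:170 -24:181 -22:181 -20:166 -18:132 -16:104 -14:113 -12:118 -10:117 -8:118 -6:117 -4:115 -2:116 0:119 2:121 4:121 6:119 8:118 10:118 12:116 14:117 16:134 18:159 20:174 22:185 24:211 26:237 28:245 30:238 32:205 34:136 36:132 38:134 40:134 42:134 44:135 46:137 48:137 50:137
40 -50:140 -48:138 -46:133 -44:134 -42:125 -40:166 -38:216 -36:244 -34:248 -32:245 -30:230 -28:201 -26:137 -24:149 -22:168 -20:174 -18:173 -16:173 -14:174 -12:176 -10:173 -8:172 -6:169 -4:169 -2:171 0:174 2:175 4:175 6:171 8:166 10:168 12:171 14:173 16:172 18:169 20:168 22:175 24:175 26:214 28:238 30:243 32:219 34:169 36:130 38:129 40:130 42:131 44:131 46:131 48:132 50:133
```

Top view and profile show the board centred along y to about 0.3 mm after parallax and about 0.5 mm across. Both ends are under the lips. In the side view the knob (crop 479,415) is midway between the fingers (400/550). Descend and grip it lightly.

```bash
python3 -m jog '[0,35,0,0,0,0,0,60,0,0,0,0,0,67,0,0,0,0,0,67,0,0,0,0,0,67,0,0,0,0]' 44 5
python3 -m jog '[0,0,0,0,0,0,0,0,0,0,0,0,0,0,0,0,0,0,0,0,0,0,0,0,0,0,0,0,0,0]' 10 5
python3 see2.py 9
```

```text
clock: 12.47
eef_pos: [497.1, -131.1, 84.5]
eef_rot: [-1.571, 0.001, -1.614]
wrist_force: [-0.5, 0.7, 0.3]
finger_gap: 44.1
clock: 12.88
eef_pos: [496.8, -131.4, 83.8]
eef_rot: [-1.571, 0.001, -1.615]
wrist_force: [-1.3, -0.1, 1.4]
finger_gap: 14.1
t 12.88 pos [ 496.83 -131.44   83.85] rot [-1.57  0.   -1.61] F [-1.32 -0.05  1.44] gap 14.1
j [-0.33  0.39  1.76  0.    0.99 -0.29]
tip [[371.56 202.76]] [[284.98 278.37]]
```

View pics/s9.png

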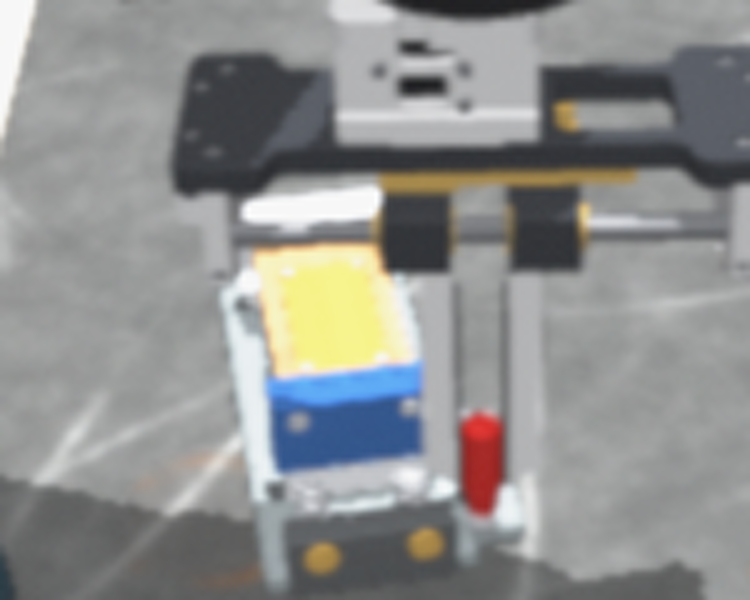

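The gap stopped at 14.1 mm, so the knob is held, with tips at z≈62. Next I work out the arc.

```bash
cat > arc.py <<'E'
import sys
from plan import *
show()
p,r,_=cur()
k=wh(p); a0=np.arctan2(-(k[0]-42),-(k[1]+75)); print("a now",np.degrees(a0),"rad",np.hypot(k[0]-42,k[1]+75))
for d in map(float,sys.argv[2:]):
    a=np.radians(d); q=hw((42-45*np.sin(a),-75-45*np.cos(a),float(sys.argv[1])))
    print(d,np.round(rel(q,Rt(HOLD[2]-np.pi/2-a)),1).tolist())
E
python3 arc.py 83 14 18 23 28 33 38 43 48 53 58
```

```text
t 12.98 pos [ 496.84 -131.49   83.74] rot [-1.57  0.   -1.61] F [-1.03 -0.64  2.36] gap 14.0
j [-0.33  0.39  1.76  0.    0.99 -0.29]
a now 9.979896462872075 rad 44.999240101344974
14.0 [-0.1, 0.7, -3.2, 0.0, 3.6, -0.0]
18.0 [-0.4, 0.7, -6.3, 0.0, 7.6, -0.0]
23.0 [-1.1, 0.7, -10.1, 0.0, 12.6, -0.0]
28.0 [-2.1, 0.8, -13.9, 0.0, 17.6, -0.0]
33.0 [-3.5, 0.8, -17.6, 0.0, 22.6, -0.0]
38.0 [-5.1, 0.8, -21.2, 0.0, 27.6, -0.0]
43.0 [-7.1, 0.8, -24.6, 0.0, 32.6, -0.0]
48.0 [-9.3, 0.8, -27.8, 0.1, 37.6, -0.0]
53.0 [-11.9, 0.8, -30.8, 0.1, 42.6, -0.0]
58.0 [-14.7, 0.8, -33.6, 0.1, 47.6, -0.0]
```

```bash
python3 -m jog '[-0.1,0.5,-3.2,0,3.6,0,-0.4,0.5,-6.3,0,7.6,0,-1.1,0.5,-10.1,0,12.6,0,-2.1,0.5,-13.9,0,17.6,0,-3.5,0.5,-17.6,0,22.6,0,-5.1,0.5,-21.2,0,27.6,0,-7.1,0.5,-24.6,0,32.6,0,-9.3,0.5,-27.8,0,37.6,0,-11.9,0.5,-30.8,0,42.6,0]'
python3 arc.py 83 57 61 65 69 73 77 81 84 87 90 92; python3 see2.py 10
```

```text
clock: 13.73
eef_pos: [466.4, -118.7, 83.4]
eef_rot: [-1.571, -0.001, -2.363]
wrist_force: [-2.5, -4.1, 4.3]
finger_gap: 13.7
t 13.73 pos [ 466.37 -118.73   83.4 ] rot [-1.57 -0.   -2.36] F [-2.5  -4.13  4.27] gap 13.7
j [-0.33  0.33  1.85 -0.    0.96  0.47]
a now 52.79577629073883 rad 45.49352042344099
57.0 [-0.6, 0.4, -3.3, 0.0, 3.8, 0.0]
61.0 [-0.9, 0.4, -6.4, 0.0, 7.8, 0.0]
65.0 [-1.4, 0.4, -9.5, 0.0, 11.8, 0.0]
69.0 [-2.2, 0.4, -12.6, 0.0, 15.8, 0.0]
73.0 [-3.1, 0.4, -15.6, 0.0, 19.8, 0.0]
77.0 [-4.3, 0.4, -18.5, 0.0, 23.8, 0.0]
81.0 [-5.7, 0.4, -21.3, 0.0, 27.8, 0.0]
84.0 [-6.8, 0.4, -23.4, 0.0, 30.8, 0.0]
87.0 [-8.1, 0.4, -25.4, 0.0, 33.8, 0.0]
90.0 [-9.4, 0.4, -27.3, 0.0, 36.8, 0.0]
92.0 [-10.4, 0.4, -28.5, 0.0, 38.8, 0.0]
t 13.73 pos [ 466.37 -118.73   83.4 ] rot [-1.57 -0.   -2.36] F [-2.5  -4.13  4.27] gap 13.7
j [-0.33  0.33  1.85 -0.    0.96  0.47]
tip [[366.24 216.65]] [[266.23 274.34]]
```

View pics/s10.png

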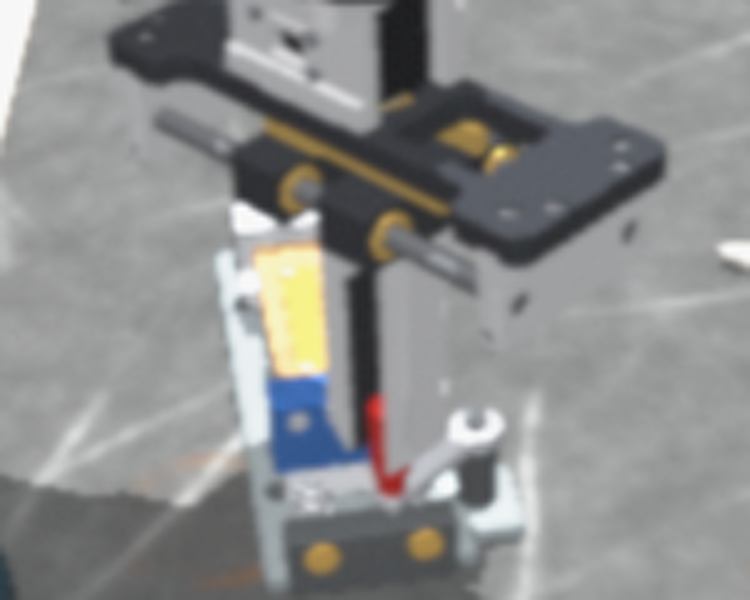

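The side view shows the knob (380,440) between the fingers and the bar swung about halfway, with low forces. Continue.

```bash
python3 -m jog '[-0.6,0.2,-3.3,0,3.8,0,-0.9,0.2,-6.4,0,7.8,0,-1.4,0.2,-9.5,0,11.8,0,-2.2,0.2,-12.6,0,15.8,0,-3.1,0.2,-15.6,0,19.8,0,-4.3,0.2,-18.5,0,23.8,0,-5.7,0.2,-21.3,0,27.8,0,-6.8,0.2,-23.4,0,30.8,0,-8.1,0.2,-25.4,0,33.8,0]'
python3 arc.py 83 88 90 92 94
```

```text
clock: 14.58
eef_pos: [453.7, -94.6, 82.9]
eef_rot: [-1.572, -0.002, -2.951]
wrist_force: [-6.5, -2.5, 3.9]
finger_gap: 13.8
t 14.58 pos [453.74 -94.55  82.91] rot [-1.57 -0.   -2.95] F [-6.47 -2.54  3.94] gap 13.8
j [-0.28  0.3   1.9  -0.    0.95  1.1 ]
a now 87.69312209032195 rad 45.47016410858178
88.0 [-0.5, -0.1, -0.2, 0.1, 1.1, 0.1]
90.0 [-0.5, -0.1, -1.8, 0.1, 3.1, 0.1]
92.0 [-0.6, -0.1, -3.4, 0.1, 5.1, 0.1]
94.0 [-0.8, -0.1, -4.9, 0.1, 7.1, 0.1]
```

```bash
python3 -m jog '[-0.3,0,-1.8,0,3,0,-0.3,0,-3.4,0,5,0,-0.3,0,-3.4,0,5,0]' - 10
python3 arc.py 83 90 92 94 96; python3 see2.py 11
```

```text
clock: 14.83
eef_pos: [453.2, -90.9, 82.9]
eef_rot: [-1.572, -0.003, -3.038]
wrist_force: [-7.3, -0.2, 5.8]
finger_gap: 13.2
t 14.83 pos [453.18 -90.95  82.85] rot [-1.57 -0.   -3.04] F [-7.31 -0.17  5.82] gap 13.2
j [-0.28  0.29  1.9   0.    0.95  1.19]
a now 92.29142882454627 rad 45.53819262815842
90.0 [-0.6, -0.1, 1.8, 0.1, -1.9, 0.2]
92.0 [-0.5, -0.1, 0.2, 0.1, 0.1, 0.2]
94.0 [-0.6, -0.1, -1.3, 0.1, 2.1, 0.2]
96.0 [-0.7, -0.1, -2.9, 0.1, 4.1, 0.2]
t 14.83 pos [453.18 -90.95  82.85] rot [-1.57 -0.   -3.04] F [-7.31 -0.17  5.82] gap 13.2
j [-0.28  0.29  1.9   0.    0.95  1.19]
tip [[354.03 222.7 ]] [[258.39 264.74]]
```

View pics/s11.png

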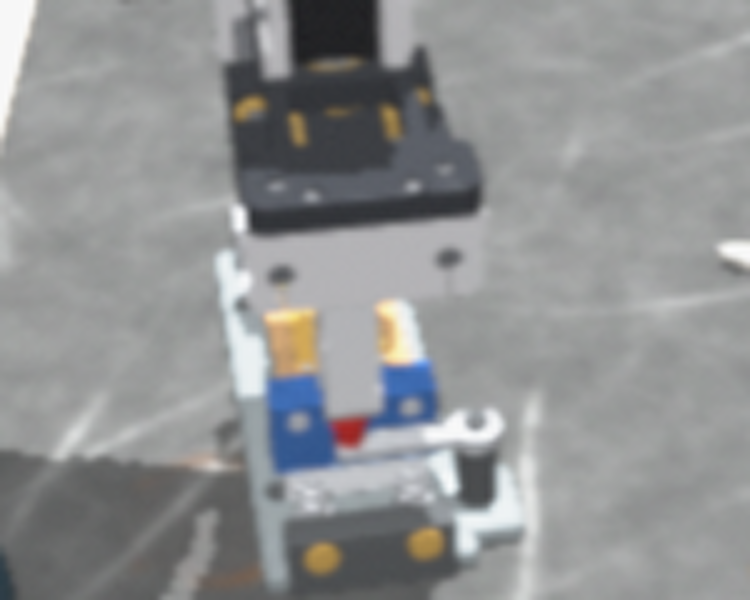

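```bash
python3 -m jog '[0,0,-1.5,0,0,0,0,0,-2.5,0,0,0,0,0,-2.5,0,0,0]' 
python3 arc.py 83 90
```

```text
clock: 15.18
eef_pos: [453.1, -90.1, 83.0]
eef_rot: [-1.569, -0.002, -3.035]
wrist_force: [-7.1, -15.7, 3.1]
finger_gap: 13.6
t 15.18 pos [453.13 -90.06  82.97] rot [-1.57 -0.   -3.04] F [ -7.08 -15.66   3.06] gap 13.6
j [-0.27  0.29  1.9  -0.    0.95  1.19]
a now 93.41138388075818 rad 45.50895830957247
90.0 [-0.5, -0.0, 2.7, -0.1, -1.8, 0.1]
```

Resistance rose to 15.7 N with no further travel, so the bar is at its stop. Back off, open and rise.

```bash
python3 -m jog '[0,0,1,0,0,0,0,0,1,0,0,0,0,0,1,0,0,0,0,0,1,0,0,0]' 30 
python3 -m jog '[0,-15,0,0,0,0,0,-50,0,0,0,0,0,-90,0,0,0,0,0,-110,0,0,0,0,0,-110,0,0,0,0]'
python3 - <<'E'
from plan import *
show(); print(rel([330,-330,240],Rt(-2.9)))
E
```

```text
clock: 15.52
eef_pos: [453.8, -89.4, 82.8]
eef_rot: [-1.572, -0.001, -3.036]
wrist_force: [0.0, -0.1, 0.7]
finger_gap: 29.5
clock: 15.93
eef_pos: [455.5, -89.9, 197.3]
eef_rot: [-1.569, 0.006, -3.035]
wrist_force: [-0.1, 0.2, 0.3]
finger_gap: 30.0
t 15.93 pos [455.52 -89.88 197.26] rot [-1.57  0.01 -3.04] F [-0.11  0.2   0.29] gap 30.0
j [-0.27  0.13  1.8   0.    1.21  1.19]
[150.04 -43.29 225.5   -0.11  -7.75  -0.33]
```

```bash
python3 -m jog '[150,-43,225,0,-7.5,0,150,-43,225,0,-7.5,0,150,-43,225,0,-7.5,0,150,-43,225,0,-7.5,0,150,-43,225,0,-7.5,0,150,-43,225,0,-7.5,0,150,-43,225,0,-7.5,0,150,-43,225,0,-7.5,0]'
python3 see2.py 12
python3 - <<'E'
from plan import *
t=manip.camera("top"); s=manip.camera("side")
for n,c,z in (("lock_knob",t,69),("lock_pivot",t,69),("lock_knob",s,69),("lock_pivot",s,69),("board_mid",t,37),("seat",t,37),("board_mid",s,37),("groove_a",t,41),("groove_a",s,41)):
    for d in manip.tip_of(n,c)[:2]: print(n,round(d["score"],2),np.round(d["xy"],1),wh(onz(c,d["xy"],z)))
E
```

```text
clock: 16.6
eef_pos: [326.6, -332.8, 235.6]
eef_rot: [-1.571, -0.001, -2.909]
wrist_force: [-0.1, 0.2, -0.6]
finger_gap: 30.1
t 16.6 pos [ 326.56 -332.76  235.61] rot [-1.57 -0.   -2.91] F [-0.09  0.17 -0.55] gap 30.1
j [-0.87  0.11  1.74 -0.    1.3   0.46]
tip [[505.86 281.67]] [[135.94 296.9 ]]
lock_knob 0.64 [357.2 224. ] [ -8.01 -77.95  69.  ]
lock_pivot 0.97 [348.8 202. ] [ 42.62 -68.29  69.  ]
lock_knob 0.7 [258.5 264.8] [ -4.55 -83.71  69.  ]
lock_pivot 0.73 [284.3 259.8] [ 41.12 -79.27  69.  ]
board_mid 0.65 [318.3 228.5] [-2.44  4.24 37.  ]
seat 0.61 [316.7 226.6] [ 2.36  7.11 37.  ]
board_mid 0.9 [256. 250.] [ 1.91  2.66 37.  ]
groove_a 0.76 [292.  231.8] [-1.05 64.27 41.  ]
groove_a 0.64 [342.7 222.8] [  1.58 -51.84  41.  ]
groove_a 0.63 [253.3 233.8] [ 3.71 52.65 41.  ]
groove_a 0.59 [261.5 268.4] [  3.19 -59.68  41.  ]
```

View pics/t12.png

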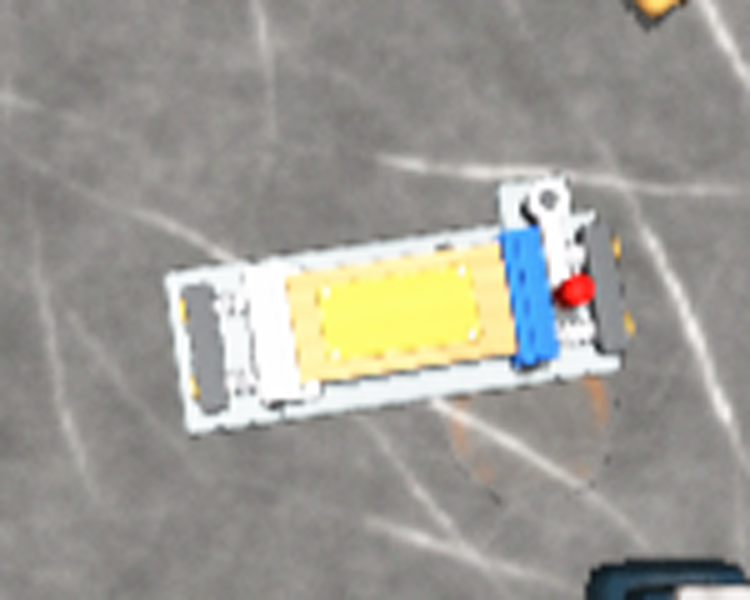

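View pics/s12.png

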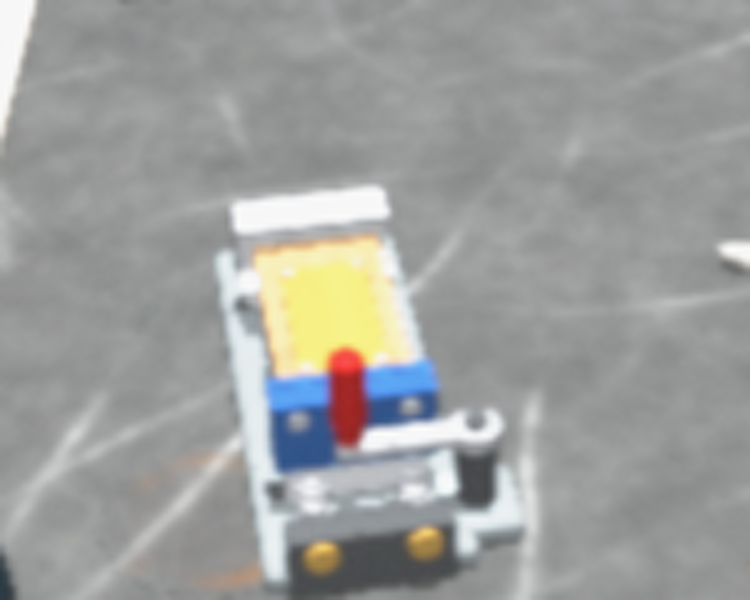

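The knob stands behind the blue jaw, at top crop (577,290) and side crop (346,395). The board hasn't moved. I'll check the bar angle by comparing the red silhouettes before and after.

```bash
cat > ang.py <<'E'
from plan import *
t=manip.camera("top"); s=manip.camera("side")
I0=[cv2.imread("pics/top0.png")[:,:,::-1],cv2.imread("pics/side0.png")[:,:,::-1]]
C=[t,s]; I1=[t["img"],s["img"]]
def cen(im,win):
    u0,u1,v0,v1=win; w=im[v0:v1,u0:u1].astype(float); r=w[...,0]-np.maximum(w[...,1],w[...,2]); r[r<50]=0
    r=np.clip(r/150,0,1); ys,xs=np.mgrid[v0:v1,u0:u1]; return np.array([(xs*r).sum(),(ys*r).sum()])/r.sum(),r.sum()
wins=[[(362,382,192,214),(275,297,258,292)],[(345,367,212,236),(248,270,245,285)]]
obs=[[cen(I0[k],wins[0][k]) for k in(0,1)],[cen(I1[k],wins[1][k]) for k in(0,1)]]
print(obs)
th=np.linspace(0,2*np.pi,24,endpoint=False)
def sil(c,a,h):
    k=(42-45*np.sin(a),-75-45*np.cos(a))
    P=np.array([hw((k[0]+rr*np.cos(q),k[1]+rr*np.sin(q),z),h) for z,rr in((53,7),(79,7),(81,5)) for q in th])
    hull=cv2.convexHull((proj(c,P)).astype(np.float32)); m=cv2.moments(hull); return np.array([m["m10"],m["m01"]])/m["m00"],m["m00"]
def res(x):
    r=[]
    for j,a in((0,x[0]),(1,x[1])):
        for k in(0,1): r.append(sil(C[k],a,HOLD)[0]+x[2+2*k:4+2*k]-obs[j][k][0])
    return np.ravel(r)
f=least_squares(res,[.18,1.5,0,0,0,0]); print("angles",f.x[:2],"offs",f.x[2:],"res",f.fun)
J=f.jac;print(np.sqrt(np.diag(np.linalg.inv(J.T@J)))*0.3)
print([sil(C[k],f.x[1],HOLD)[1] for k in(0,1)])
for a in (1.45,1.571):
    g=least_squares(lambda y:res(np.r_[y[0],a,y[1:]]),[.18,0,0,0,0]); print(a,g.x,g.fun)
E
python3 ang.py
```

```text
[[(array([371.9 , 202.74]), np.float64(40.193333333333335)), (array([285.3 , 275.77]), np.float64(104.68666666666667))], [(array([354.91, 222.61]), np.float64(38.04666666666667)), (array([258.94, 262.67]), np.float64(87.46000000000001))]]
angles [0.18 1.55] offs [-0.53  0.42  0.3  -0.56] res [-0.36  0.22 -0.19 -0.04  0.36 -0.22  0.19  0.04]Traceback (most recent call last):
  File "ang.py", line 22, in <module>
    J=f.jac;print(np.sqrt(np.diag(np.linalg.inv(J.T@J)))*0.3)
                                  ~~~~~~~~~~~~~^^^^^^^
    ainv = _umath_linalg.inv(a, signature=signature)
    raise LinAlgError("Singular matrix")
numpy.linalg.LinAlgError: Singular matrix
```

The angle estimate is 1.55 rad, which is home within measuring error. That agrees with the firm stop I felt. The board looks the same as before the lock was closed, and the robot is clear, so I'm handing in.

```bash
python3 - <<'E'
from cell import manip
s=manip.read_state(); print(s["clock"],abs(s["qd"]).max())
print(manip.sign_off())
E
```

```text
17.35 0.0032844728620363274
the job is handed in; nothing more can be done
None
```

The board is loaded brass side up in the sprung holder, and the lock bar was swung home after that. I handed the job in at 17.4 s of the 48 s allowed. `sign_off` gave no verdict.

**What I did:**
- I gripped the board across its width and tilted it 18°.
- I pushed one end into the blue jaw's groove. The spring force showed about 15 mm of travel, where geometry gave about 16 mm.
- I lowered the other end behind the aluminium lip, eased it into the groove and let go.
- I then swung the knob round its arc until it met a stop that pushed back with 15.7 N, and withdrew the arm.

**Last checks:**
- **Board:** It lies flat under both lips. Before I closed the lock it measured centred to within about 1 mm both along and across the jaws, and the last pictures look unchanged.
- **Lock:** Comparing pictures before and after put the bar at about 1.55 rad, against 1.571 for fully home. That gap is within measuring error and fits the stop I felt. The script's error estimate for that angle failed.
- **Cameras:** The two views disagreed by 2–3 mm, up to about 5 mm on some raw network points. I relied on positions relative to the holder and on contact forces instead.

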